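# Empty a bearing housing and hold it home in the squareness gauge

### The job

The flanged bearing housing still has five loose balls in its bore: tip them all out into the round steel dish, then stand the housing upright on the plate of the squareness gauge, clear of the fences, and slide it into the corner until its flange sits flat against both fences at once with the dial's spring plunger pushed right in. Finish while still gripping or pushing the housing with the fingers so that it stays pressed against both fences; the spring would push it back if let go. Do not shift or knock over the plug gauge or the oil can.

Things in the scene. Friction and masses are not known exactly. Their poses are not given: they have to be found in the camera images.
- housing_center (a point): Centre of the loose aluminium bearing housing (about 0.35 kg, upright on its square flange at the start): on its axis, 31 mm above its underside. z points out of its open mouth, x and y run square to the flange sides; the four quarter turns are equivalent. Overall 76 x 76 mm, 62 mm high. Its cup can be gripped all round, 58 mm across, 20 to 54 mm above the underside.
- housing: The same housing, origin at the centre of its underside. Flange 76 x 76 x 14 mm with four corner bolt holes; round cup 58 mm across to 54 mm up, then a rim 61 mm across to 62 mm. The foot of the cup is stepped, 68 mm across up to 19 mm. Blind bore open at the top, 46 mm wide (49 mm at the rim), floor 16 mm above the underside.
- dish: Round shallow steel parts dish, fixed to the bench; origin at the centre of its underside on the bench. 136 mm across the rim, 34 mm high, wall and floor 3 mm; the inside is 122 mm across 8 mm up.
- gauge_corner (a point): Inner corner of the fixed squareness gauge, on top of its plate, 10 mm above the bench. x points squarely into the end fence, y into the side fence; both fence faces pass through this point. The free plate lies at negative x (115 mm) and negative y (133 mm). A housing fully home has its centre at x = -38, y = -38, z = +31 mm here. Fences: bars 14 mm thick, 14 mm above the plate.
- gauge: Ground base plate of the gauge, 190 x 150 x 10 mm; its origin lies on the bench under the plate, 30 mm in -x and 58 mm in -y from gauge_corner; same axes. Behind the end fence (14 to 71 mm in +x, 17 to 59 mm in -y from gauge_corner) a dial indicator lies face up, its top 22 mm above the plate.
- end_fence: End fence bar, along y, its inner face at gauge_corner x = 0 (the origin of this entry is the gauge's origin).
- side_fence: Side fence bar, along x, its inner face at gauge_corner y = 0 (the origin of this entry is the gauge's origin).
- plunger (a joint): Spring plunger of the dial indicator, 6 mm in diameter, coming through the end fence 38 mm in -y from gauge_corner, 7 mm above the plate. 0 = free, its tip 4 mm proud of the fence face; 0.004 = pushed in flush, as when the flange is home against the end fence. It resists with 3 N rising to 5.4 N, and pushes a released housing back off the fence.
- plug_gauge: Steel plug gauge standing on end, 35 mm across, 102 mm high; origin at the centre of its underside. Bystander, loose.
- oil_can: Oil can with a long spout, 88 x 68 x 182 mm; origin at the centre of its underside. Bystander, loose.
- ball1_center (a point): Loose polished, slippery steel bearing ball, 16 mm in diameter, at its centre; it starts in the bore of the housing.
- ball2_center (a point): Loose polished, slippery steel bearing ball, 16 mm in diameter, at its centre; it starts in the bore of the housing.
- ball3_center (a point): Loose polished, slippery steel bearing ball, 16 mm in diameter, at its centre; it starts in the bore of the housing.
- ball4_center (a point): Loose polished, slippery steel bearing ball, 16 mm in diameter, at its centre; it starts in the bore of the housing.
- ball5_center (a point): Loose polished, slippery steel bearing ball, 16 mm in diameter, at its centre; it starts in the bore of the housing.

How it is judged:
On the way, in this order (a step that is already met when the one before it is completed fails the run):
1. all five balls lie in the dish (horizontal distance between each of ball1_center, ball2_center, ball3_center, ball4_center, ball5_center and dish below 0.064 m and height (world z) of each of ball1_center, ball2_center, ball3_center, ball4_center, ball5_center below 0.036 m), for 0.2 s.
2. the housing stands upright on the gauge's plate, not yet pushing the plunger in (angle between housing's own z axis and vertical below 0.05 rad and z of housing_center in the frame of gauge_corner below 0.034 m and x of housing_center in the frame of gauge_corner between -0.115 and -0.03 m and y of housing_center in the frame of gauge_corner between -0.135 and -0.03 m and contact force between housing and gauge above 0.5 N and value of joint plunger below 0.001 m), for 0.1 s.
At the end, for the whole second after the job is handed in: Housing upright (3 deg) on the gauge plate, square to the fences (1.7 deg), within 1.5 mm of both and pressing each with over 1 N, plunger in over 2.8 mm; fingers touch it with over 1 N; it is at rest; all five balls lie in the dish (all of step 1 and x of housing_center in the frame of gauge_corner above -0.0395 m and y of housing_center in the frame of gauge_corner above -0.0395 m and z of housing_center in the frame of gauge_corner below 0.0335 m and angle between housing's own z axis and vertical below 0.05 rad and (angle between the x axis of housing and the x axis of gauge_corner, either way round below 0.03 rad or angle between the x axis of housing and the y axis of gauge_corner, either way round below 0.03 rad) and value of joint plunger above 0.0028 m and contact force between housing and end_fence above 1 N and contact force between housing and side_fence above 1 N and contact force between the fingers and housing above 1 N and linear speed of housing below 0.02 m/s); the arm keeps its last pose, push and grip.
It fails at once if the plug gauge or the oil can shifted by more than 30 mm or knocked over (distance of any of plug_gauge, oil_can from where it was at the start of the episode above 0.03 m or angle between any of plug_gauge, oil_can's own z axis and vertical above 0.5 rad).
It also fails if it takes over 70 s, if anything falls off the work surface, if the arm or the gripper's body presses on something with over 40 N, if the wrist force passes 120 N, or if a joint passes its speed limit or range.

### The arm

A 6-joint arm with a two-finger parallel gripper is mounted at the origin on a cart in front of the work surface, level with it; the furniture and walls round the work are solid. World frame = base frame: x ahead of the robot, y to its left, z up, the work surface at z = 0. Lengths are in m, angles in rad, forces in N, time in s.
With the tool pointing down it reaches from about 0.25 to 0.775 m from the base axis. Payload 4 kg.
Tool frame: the origin (TCP) lies midway between the tips of the shut fingers; the grasp point (between the pads) lies 19 mm behind it; z points along the fingers, x is the direction in which the jaws open and shut, and the axes are right-handed (so a half turn about z gives the same grasp; the last joint's range is limited). The gripper opens to 94 mm and grips with 3 to 60 N. Pads are 16 mm wide; open, the fingers measure 119 mm over their backs; the gripper's body (75 mm by 177 mm) begins 78 mm behind the grasp point.
Start: joints at [-1.309, 0.087, 1.371, -0, 1.684, -0.103], TCP at [0.196, -0.514, 0.206] pointing down, gripper open.
Joint ranges: [-3.1, 3.1], [-0.76, 2.03], [0.27, 2.55], [-1.08, 4.22], [0.17, 2.65], [-2.57, 2.57]. Speed limits (rad/s): [2.79, 2.79, 3.14, 3.14, 3.14, 3.14].

### API

Orientations are given as [roll, pitch, yaw] about the fixed x, y, z axes, in that order (R = Rz(yaw) Ry(pitch) Rx(roll)).
In Python, from bench import robot gives the robot as it stands.
- The arm moves only by the shell command python3 -m handwheel 'ROWS'. ROWS is a JSON object of lists of equal length, an entry for each row: "delta_pos": the shift along the tool's x, y, z in mm, a list of three; "rotation": the turn, a rotation vector about the tool's x, y, z in rad, a list of three; "claw": the closure, from -1 (fully open) to 1 (shut). In form: {"delta_pos": [[tx, ty, tz], ...], "rotation": [[wx, wy, wz], ...], "claw": [claw, ...]}. A call has exactly 8 rows; each row shifts and turns the commanded pose from where the row before left it, along the tool's axes as they then stand; what a row does not reach is not made up. A row lasts 1/8 s, in which the tool goes at most 62.5 mm and 10.7 degrees, less where a joint would pass 70% of its speed; a pose out of reach is approached as far as the arm can. A call with a gripper value outside its range is refused whole. The fingers move at their own pace and stop on an object; the grip force is fixed at half the most. Time passes only in rows, so rows that do not move let the fingers close, or fill a call up. It gives the time, the measured TCP pose, the force and the opening at its end, in the units of the state.
- robot.get_obs(): the state, without advancing time (a new reading comes with each control period).
- robot.snapshot(name): name is "scene" or "side" or "wrist"; returns a dict with "color" (480x640x3 uint8, red, green, blue), "intrinsics" (3x3 intrinsics, pixels), "eye" and "rotation" of the camera in the world. Camera axes: x right, y down, z forward; pixel columns grow to the right and rows downward; lengths in m; the calibration is good to about 2 mm. A picture is of the moment at which its call begins. There is no depth.
- robot.close_job(): hands the job in, once; it reports no verdict.
The state is a dict: "time": time; "joint_positions": joint angles; "qvel": joint speeds; "joint_torque": joint torques, N m; "tool_pos": TCP position; "ee_rot": TCP orientation; "wrist_force": force on the tool from outside, world axes, zero at the start; "wrist_torque": the same for the moment, N m; "width": finger opening in m.
Only numpy, scipy, OpenCV 4.12 (cv2) and the standard library are available. Lean on these libraries where they do the work, as an engineer would, in place of code of your own. Each camera call takes 0.05 s, during which the arm holds its last target.

## Working session

There is one attempt and no reset: what is moved stays moved. The work goes in short steps, Python scripts to look and compute and a shell command to move; the robot and the scene stay as the last step left them, time stands still between calls to the robot, and variables do not carry over. Pictures are saved under pics/ and viewed, and the job is handed in when it is done.

```bash
ls; mkdir -p pics
python3 - <<'E'
from bench import robot
import cv2, numpy as np
print(robot.get_obs())
for n in ["scene","side","wrist"]:
    s=robot.snapshot(n); cv2.imwrite(f"pics/{n}0.png",s["color"][:,:,::-1]); print(n,s["intrinsics"],s["eye"],s["rotation"])
E
```

```text
pics
{'time': 0.0, 'joint_positions': array([-1.30908514e+00,  8.79339474e-02,  1.37222099e+00,  1.68341005e-05,
        1.68359675e+00, -1.03068081e-01]), 'qvel': array([ 0.00037292,  0.00195336, -0.00094183,  0.002252  ,  0.00012287,
        0.00053106]), 'joint_torque': array([ 9.42719703e-05, -3.40187573e+01, -3.02423179e+01,  7.19499565e-02,
        3.29493103e-02, -1.71456277e-04]), 'tool_pos': array([ 0.19608605, -0.5132811 ,  0.20433256]), 'ee_rot': array([-3.14135388e+00,  2.14585762e-03, -1.20601493e+00]), 'wrist_force': array([-0.10614249,  0.68817158, -0.38741232]), 'wrist_torque': array([ 0.01099337,  0.00358758, -0.09225769]), 'width': 0.09385794781800036}
scene [[448.32946809   0.         315.53516031]
 [  0.         448.32946809 239.51854185]
 [  0.           0.           1.        ]] [ 0.51716557 -0.26672942  0.76303717] [-2.54646833  0.00647982 -0.12681331]
side [[512.19110843   0.         313.08249924]
 [  0.         512.19110843 247.03414277]
 [  0.           0.           1.        ]] [ 0.58249853 -0.23984004  0.84066607] [-2.59969622  0.01108667  0.02732887]
wrist [[336.48967434   0.         320.97181088]
 [  0.         336.48967434 243.53180592]
 [  0.           0.           1.        ]] [ 0.26194527 -0.48796615  0.38524858] [ 2.89403790e+00  2.40656494e-03 -1.20578424e+00]
```

View pics/scene0.png

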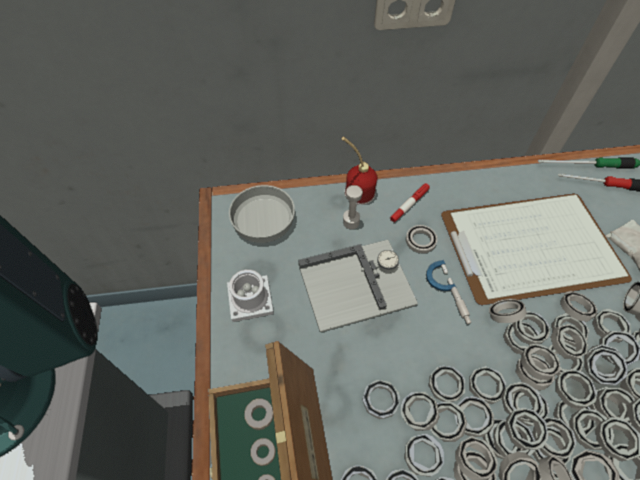

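View pics/side0.png

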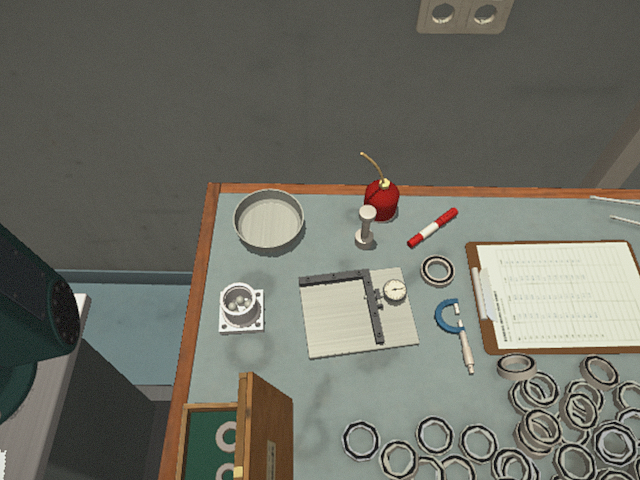

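View pics/wrist0.png

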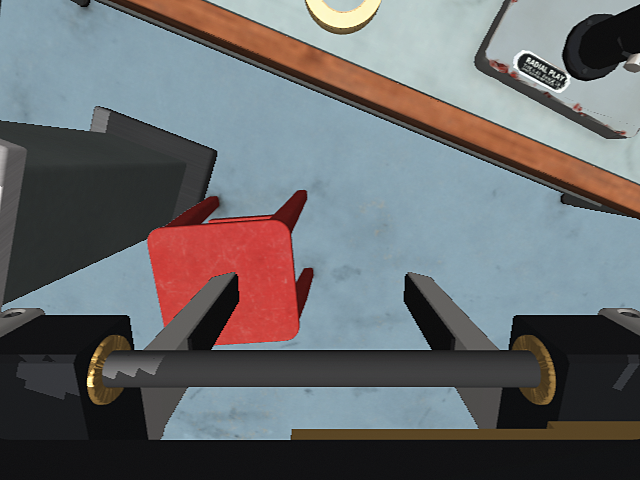

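Run:
```python
import cv2
for n,(x,y) in {"scene":(215,165),"side":(205,165)}.items():
    im=cv2.imread(f"pics/{n}0.png")[y:y+200,x:x+230]
    cv2.imwrite(f"pics/{n}0z.png",cv2.resize(im,None,fx=3.4,fy=3,interpolation=cv2.INTER_CUBIC) if 0 else cv2.resize(im,None,fx=3,fy=3,interpolation=cv2.INTER_CUBIC))
```

```text
(no output)
```

View pics/scene0z.png

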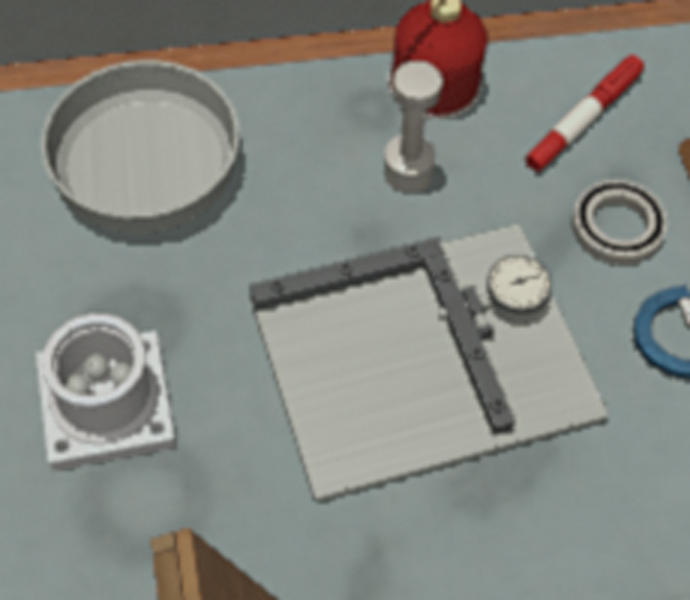

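View pics/side0z.png

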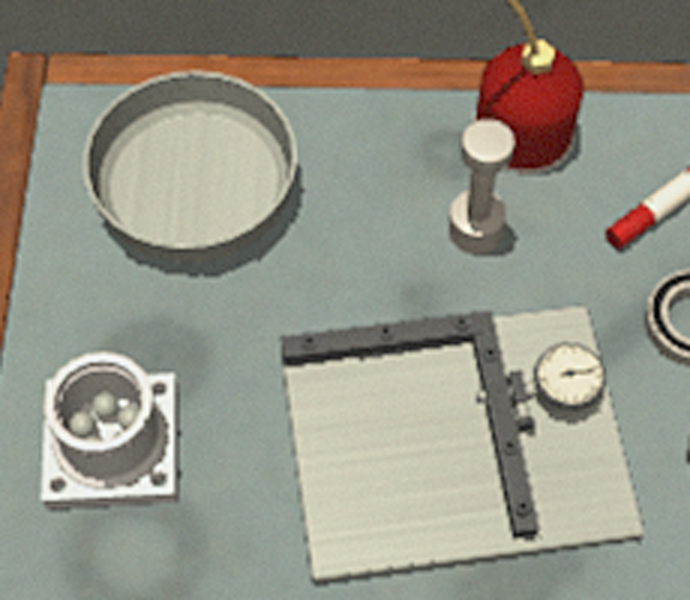

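```bash
cat > h.py <<'E'
import numpy as np, cv2
from scipy.spatial.transform import Rotation as R
from bench import robot
CAL={"scene":([[448.32946809,0,315.53516031],[0,448.32946809,239.51854185],[0,0,1]],[0.51716557,-0.26672942,0.76303717],[-2.54646833,0.00647982,-0.12681331]),
"side":([[512.19110843,0,313.08249924],[0,512.19110843,247.03414277],[0,0,1]],[0.58249853,-0.23984004,0.84066607],[-2.59969622,0.01108667,0.02732887])}
def ray(c,uv):
    K,e,r=c; d=R.from_euler('xyz',r).as_matrix()@np.linalg.inv(np.array(K))@np.array([uv[0],uv[1],1.]); return np.array(e),d
def cast(c,uv,z):
    e,d=ray(c,uv); return (e+d*(z-e[2])/d[2])[:2]
def proj(c,p):
    K,e,r=c; q=np.array(K)@(R.from_euler('xyz',r).as_matrix().T@(np.array(p)-np.array(e))); return q[:2]/q[2]
E
python3 - <<'E'
from h import *
def uz(p,off): return [(p[0]+.5)/3-.5+off[0],(p[1]+.5)/3-.5+off[1]]
S={"scene":((215,165),dict(rim=(97,360,.062),dish=(141,140,.034),pLB=(317,496,.01),pRB=(606,417,.01),pRT=(518,226,.01),ftip=(424,268,.024),fA=(249,290,.024),fBL=(497,432,.024),fl_bl=(48,460,.014),fl_br=(173,436,.014),fl_tr=(157,333,.014),plugtop=(417,82,.102),plugbase=(411,170,0),can=(440,90,0))),
"side":((205,165),dict(rim=(99,399,.062),dish=(191,160,.034),pLB=(313,576,.01),pRB=(641,534,.01),pRT=(585,308,.01),ftip=(474,339,.024),fA=(282,339,.024),fBL=(517,538,.024),fl_bl=(42,499,.014),fl_br=(175,494,.014),fl_tr=(175,374,.014),plugtop=(488,140,.102),plugbase=(478,226,0),can=(530,145,0)))}
for k in S["scene"][1]:
    print(k,*[np.round(cast(CAL[n],uz(S[n][1][k][:2],S[n][0]),S[n][1][k][2]),4) for n in S])
E
```

```text
rim [0.4402 0.1248] [0.4372 0.1268]
dish [0.4741 0.3073] [0.4733 0.3082]
pLB [0.5606 0.0451] [0.5586 0.0451]
pRB [0.7438 0.0733] [0.7435 0.0741]
pRT [0.7208 0.2194] [0.7206 0.2194]
ftip [0.6495 0.1861] [0.6507 0.1891]
fA [0.5351 0.1843] [0.5359 0.1866]
fBL [0.6724 0.0658] [0.6718 0.0648]
fl_bl [0.4029 0.0872] [0.4021 0.0857]
fl_br [0.4787 0.0932] [0.4781 0.0905]
fl_tr [0.4738 0.1662] [0.4722 0.1669]
plugtop [0.6559 0.2773] [0.6553 0.2795]
plugbase [0.6591 0.2824] [0.6571 0.2837]
can [0.6927 0.3515] [0.6931 0.3478]
```

Run:
```python
from h import *
def draw(n,off,c,yaw,fn):
    im=cv2.imread(f"pics/{n}0.png"); x,y=off
    im=cv2.resize(im[y:y+200,x:x+230],None,fx=3,fy=3,interpolation=cv2.INTER_CUBIC)
    Rm=np.array([[np.cos(yaw),-np.sin(yaw)],[np.sin(yaw),np.cos(yaw)]])
    def P(g,z):
        w=np.array(c)+Rm@np.array(g); p=proj(CAL[n],[w[0],w[1],z]); return tuple(int(v) for v in (p-np.array(off)+.5)*3-.5+.5)
    for a,b,z in [((-.125,-.133),(.065,-.133),.01),((.065,-.133),(.065,.017),.01),((-.125,-.133),(-.125,.017),.01),((.065,.017),(-.125,.017),.01)]:
        cv2.line(im,P(a,z),P(b,z),(0,0,255),1)
    for a,b,z in [((0,0),(0,-.133),.024),((0,0),(-.125,0),.024),((.014,.014),(.014,-.133),.024),((.014,.014),(-.125,.014),.024)]:
        cv2.line(im,P(a,z),P(b,z),(0,255,0),1)
    # dish rim and housing rim
    for c2,r,z in [((.4737,.3078),.068,.034),((.4385,.1262),.0305,.062)]:
        pts=np.array([ (proj(CAL[n],[c2[0]+r*np.cos(t),c2[1]+r*np.sin(t),z])-np.array(off)+.5)*3-.5 for t in np.linspace(0,6.28,60)]).astype(int)
        cv2.polylines(im,[pts],True,(255,0,0),1)
    cv2.imwrite(fn,im)
draw("scene",(215,165),(.6609,.1942),.1545,"pics/d1.png")
draw("side",(205,165),(.6609,.1942),.1545,"pics/d2.png")
```

```text
(no output)
```

View pics/d1.png

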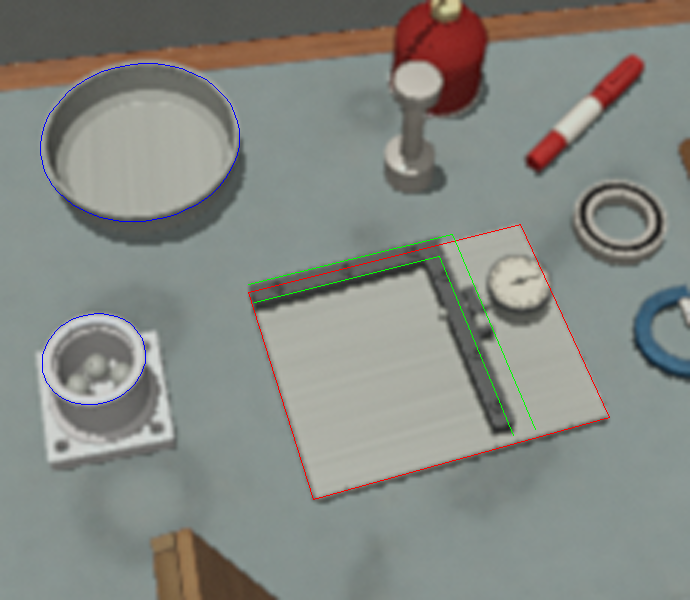

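View pics/d2.png

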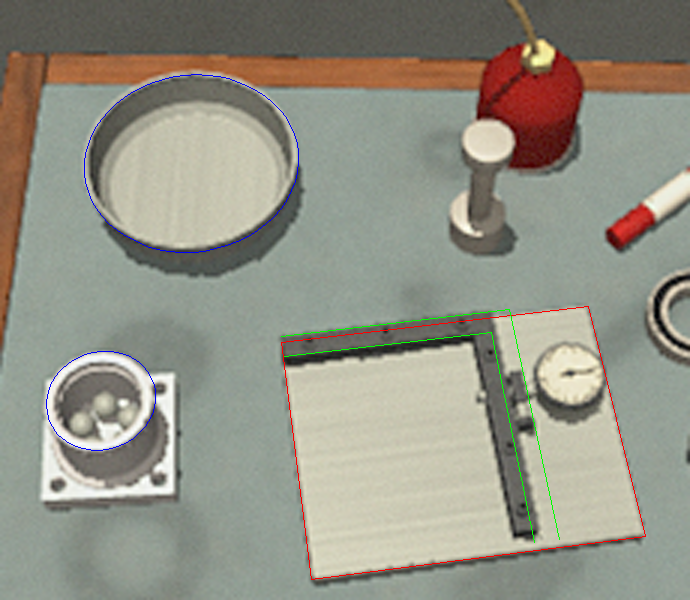

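```bash
cat >> h.py <<'E'
def plan(p0,R0,p1,R1,n,nd=1):
    R0=R.from_matrix(np.array(R0)); R1=R.from_matrix(np.array(R1)); rv=(R0.inv()*R1).as_rotvec()
    step=R.from_rotvec(np.round(rv/n,4)); d=(np.array(p1)-p0)/n*1000; out=[];c=R0
    for i in range(n):
        out.append(np.round(c.inv().apply(d),nd).tolist()); c=c*step
    print("rot/row",np.round(rv/n,4).tolist()); 
    for i in range(0,n,8): print(out[i:i+8])
def down(yaw): return R.from_euler('xyz',[np.pi,0,yaw]).as_matrix()
def cur():
    o=robot.get_obs(); return o,o["tool_pos"],R.from_euler('xyz',o["ee_rot"]).as_matrix()
E
python3 - <<'E'
from h import *
o,p,Rm=cur()
plan(p,Rm,[.4385,.126,.27],down(.07),16)
E
```

```text
rot/row [-0.0001, 0.0001, -0.0797]
[[-31.9, -28.4, -4.0], [-29.6, -30.9, -4.0], [-27.0, -33.1, -4.0], [-24.3, -35.2, -4.0], [-21.4, -37.0, -4.1], [-18.4, -38.6, -4.1], [-15.3, -39.9, -4.1], [-12.0, -41.0, -4.1]]
[[-8.7, -41.8, -4.1], [-5.4, -42.4, -4.1], [-2.0, -42.7, -4.1], [1.4, -42.7, -4.1], [4.8, -42.5, -4.1], [8.2, -41.9, -4.1], [11.5, -41.2, -4.1], [14.7, -40.1, -4.1]]
```

```bash
python3 -m handwheel '{"delta_pos":[[-32,-28,-8],[-30,-31,-8],[-27,-33,-8],[-24,-35,-8],[-21,-37,-8],[-18,-39,-8],[-15,-40,-8],[-12,-41,-8]],"rotation":[[0,0,-0.08],[0,0,-0.08],[0,0,-0.08],[0,0,-0.08],[0,0,-0.08],[0,0,-0.08],[0,0,-0.08],[0,0,-0.08]],"claw":[-1,-1,-1,-1,-1,-1,-1,-1]}'
python3 -c "
from h import *
o=cur()[0];print(o['joint_positions'],o['ee_rot'])"
python3 -m handwheel '{"delta_pos":[[-9,-42,0],[-5,-42,0],[-2,-43,0],[1,-43,0],[5,-42,0],[8,-42,0],[11,-41,0],[15,-40,0]],"rotation":[[0,0,-0.08],[0,0,-0.08],[0,0,-0.08],[0,0,-0.08],[0,0,-0.08],[0,0,-0.08],[0,0,-0.08],[0,0,-0.08]],"claw":[-1,-1,-1,-1,-1,-1,-1,-1]}'
python3 - <<'E'
from h import *
o,p,Rm=cur(); print(o)
s=robot.snapshot("wrist"); cv2.imwrite("pics/w1.png",s["color"][:,:,::-1]); print(s["eye"],s["rotation"])
E
```

```text
time: 1.15
tool_pos: [0.3178, -0.193, 0.2695]
ee_rot: [-3.141, 0.0, -0.564]
wrist_force: [-0.1, -0.2, -0.1]
width: 0.0937
[-6.98727143e-01 -3.18587897e-01  1.60988736e+00  9.75860786e-05
  1.85037923e+00 -1.34974804e-01] [-3.14148813e+00  7.26389323e-05 -5.63725410e-01]
time: 2.15
tool_pos: [0.4374, 0.1268, 0.2692]
ee_rot: [3.141, 0.0, 0.077]
wrist_force: [0.2, 0.2, -0.1]
width: 0.0939
{'time': 2.15, 'joint_positions': array([ 1.57861148e-01, -1.28075205e-01,  1.45711260e+00, -2.88384989e-04,
        1.81285232e+00,  8.08686109e-02]), 'qvel': array([ 0.68423615,  0.44347996, -0.38481176, -0.00234245, -0.06146001,
        0.05063542]), 'joint_torque': array([ -1.88683972, -26.95793509, -29.1438657 ,   0.19636743,
         0.17437442,  -0.03218779]), 'tool_pos': array([0.43741909, 0.12684408, 0.26917355]), 'ee_rot': array([3.14128957e+00, 2.73465613e-04, 7.69234111e-02]), 'wrist_force': array([ 0.20292106,  0.16629976, -0.12162452]), 'wrist_torque': array([-0.04075871, -0.02470059,  0.01871806]), 'width': 0.0939462209953326}
[0.43140908 0.19808958 0.44996437] [2.89368655e+00 4.40252974e-06 7.71218831e-02]
```

View pics/w1.png

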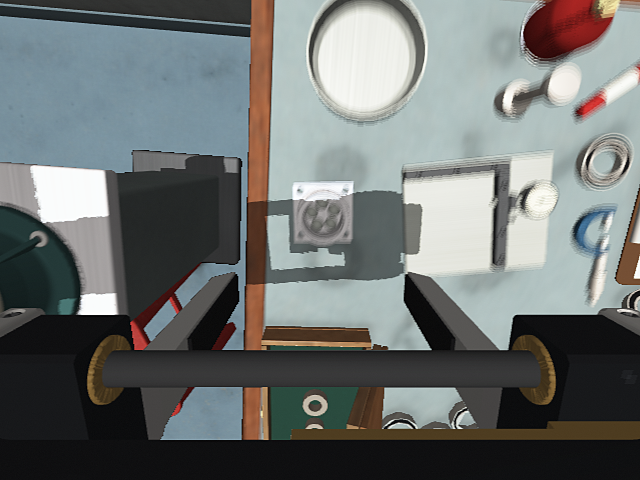

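Run:
```python
from h import *
s=robot.snapshot("wrist"); s=robot.snapshot("wrist"); im=s["color"][:,:,::-1]; cv2.imwrite("pics/w2.png",im); print(s["eye"],s["rotation"],cur()[1])
cv2.imwrite("pics/w2z.png",cv2.resize(im[130:300,285:565],None,fx=2.8,fy=2.8,interpolation=cv2.INTER_CUBIC))
```

```text
[0.43166277 0.19937166 0.44921018] [2.89501694e+00 1.64621778e-03 7.98202952e-02] [0.43716194 0.12666099 0.26857878]
```

View pics/w2z.png

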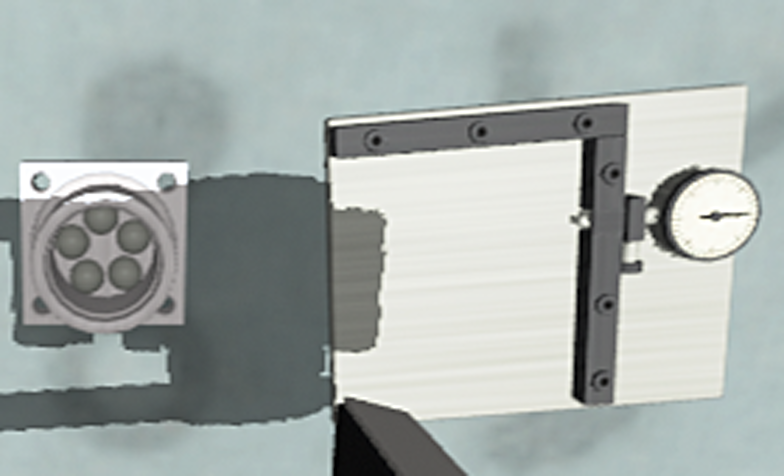

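Run:
```python
from h import *
c=([[336.48967434,0,320.97181088],[0,336.48967434,243.53180592],[0,0,1]],[0.43166277,0.19937166,0.44921018],[2.89501694,1.64621778e-03,7.98202952e-02])
def f(x,y,z): return cast(c,[(x+.5)/2.8-.5+285,(y+.5)/2.8-.5+130],z)
for n,a in dict(fTL=(20,160,.014),fTR=(187,162,.014),fBR=(187,325,.014),fBL=(21,325,.014),sfA=(330,157,.024),sfB=(582,138,.024),efA=(583,140,.01),efB=(574,402,.01),efTa=(597,138,.024),efTb=(589,403,.024),pTR=(747,86,.01),pBR=(722,396,.01),pTL=(327,120,.01)).items():
    print(n,np.round(f(*a),4))
print("rimballs")
```

```text
fTL [0.3965 0.1617]
fTR [0.4727 0.1669]
fBR [0.4805 0.0903]
fBL [0.4016 0.084 ]
sfA [0.5351 0.175 ]
sfB [0.6453 0.1921]
efA [0.653  0.1911]
efB [0.6744 0.0657]
efTa [0.6519 0.1927]
efTb [0.6739 0.07  ]
pTR [0.7219 0.2207]
pBR [0.746  0.0746]
pTL [0.5348 0.1906]
rimballs
```

```bash
python3 -m handwheel '{"delta_pos":[[0.5,1,25],[0,0,45],[0,0,50],[0,0,45],[0,0,40],[0,0,25],[0,0,15],[0,0,0]],"rotation":[[0,0,0],[0,0,0],[0,0,0],[0,0,0],[0,0,0],[0,0,0],[0,0,0],[0,0,0]],"claw":[-1,-1,-1,-1,-1,-1,-1,-1]}'
python3 -m handwheel '{"delta_pos":[[0,0,0],[0,0,0],[0,0,0],[0,0,0],[0,0,0],[0,0,0],[0,0,0],[0,0,0]],"rotation":[[0,0,0],[0,0,0],[0,0,0],[0,0,0],[0,0,0],[0,0,0],[0,0,0],[0,0,0]],"claw":[1,1,1,1,1,1,1,1]}'
python3 - <<'E'
from h import *
print(cur()[0])
s=robot.snapshot("wrist"); im=s["color"][:,:,::-1]; cv2.imwrite("pics/w3.png",im)
E
```

```text
time: 3.3
tool_pos: [0.4372, 0.1237, 0.0238]
ee_rot: [3.141, 0.002, 0.073]
wrist_force: [0.1, 0.4, 0.8]
width: 0.0941
time: 4.3
tool_pos: [0.4383, 0.1245, 0.0249]
ee_rot: [-3.142, -0.001, 0.074]
wrist_force: [-0.6, 0.5, 4.3]
width: 0.0588
{'time': 4.3, 'joint_positions': array([ 1.52306379e-01, -1.16559487e-02,  1.84289212e+00, -2.49414742e-05,
        1.30933224e+00,  7.82571696e-02]), 'qvel': array([ 3.46671059e-04, -4.40358862e-04, -1.73045988e-03, -5.31789375e-04,
       -6.23794942e-05,  5.37145052e-04]), 'joint_torque': array([-9.05258255e-02, -2.48228145e+01, -2.53610051e+01,  1.93788606e-02,
        4.19573800e-02, -4.37159251e-03]), 'tool_pos': array([0.43832003, 0.12453432, 0.02492931]), 'ee_rot': array([-3.14153661e+00, -1.02299453e-03,  7.40556157e-02]), 'wrist_force': array([-0.60513554,  0.4598224 ,  4.28947851]), 'wrist_torque': array([ 0.00269914, -0.14654644, -0.0058366 ]), 'width': 0.058793277176453544}
```

View pics/w3.png

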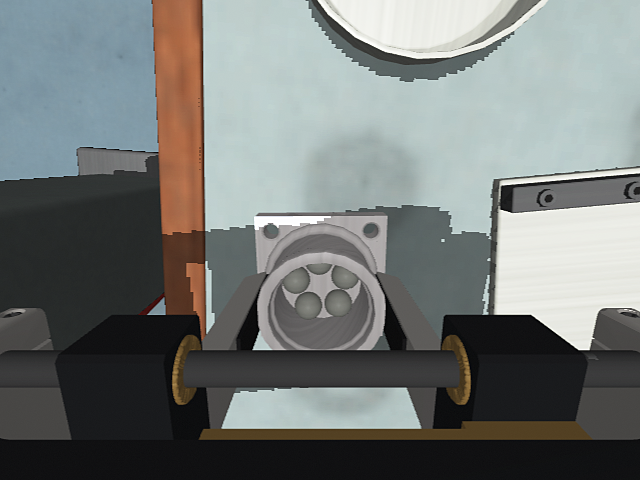

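Run:
```python
from h import *
D=[(.087934,1.372221,np.hypot(.196086,.513281),.204333),(-.318588,1.609887,np.hypot(.3178,.193),.2695),(-.128075,1.457113,np.hypot(.437419,.126844),.269174),(-.011656,1.842892,np.hypot(.43832,.124534),.024929)]
A=[];b=[]
for j2,j3,r,z in D:
    s=j2+j3
    A+= [[1,0,np.sin(j2),np.sin(s),np.cos(s)],[0,1,np.cos(j2),np.cos(s),-np.sin(s)]]; b+=[r,z]
x,res,rk,sv=np.linalg.lstsq(np.array(A),np.array(b),rcond=None); print(x,res,rk,sv, np.array(A)@x-b)
```

```text
[ 0.00343748 -0.19441954  0.44272538  0.49946108  0.09802497] [5.17415961e-08] 5 [3.44484654 2.81241019 0.30441633 0.30058099 0.20090551] [ 8.78232241e-05 -1.49595715e-05  7.16656611e-05  9.38425063e-05
 -1.44604021e-04 -9.24479050e-05 -1.48848641e-05  1.35649702e-05]
```

```bash
python3 -m handwheel '{"delta_pos":[[0,0,-15],[0,0,-40],[0,0,-50],[0,0,-55],[0,0,-15],[0,0,0],[0,0,0],[0,0,0]],"rotation":[[0,0,0],[0,0,0],[0,0,0],[0,0,0],[0.12,0,0],[0.12,0,0],[0.12,0,0],[0,0,0]],"claw":[1,1,1,1,1,1,1,1]}'
python3 - <<'E'
from h import *
print(cur()[0])
E
```

```text
time: 5.35
tool_pos: [0.437, 0.1224, 0.1976]
ee_rot: [-2.783, 0.005, 0.07]
wrist_force: [0.2, -0.1, -4.3]
width: 0.0588
{'time': 5.35, 'joint_positions': array([-0.12731375, -0.13685904,  1.64941066,  0.35324086,  1.69854705,
       -0.1632777 ]), 'qvel': array([ 0.05249289, -0.00848701, -0.02110829, -0.01074461, -0.00509685,
        0.01964135]), 'joint_torque': array([ -0.7138768 , -25.70444584, -31.83293581,   2.13179469,
         0.37495684,  -0.15684152]), 'tool_pos': array([0.43703435, 0.12241077, 0.19761483]), 'ee_rot': array([-2.78319191,  0.00463948,  0.06997002]), 'wrist_force': array([ 0.1650414 , -0.12035966, -4.34031664]), 'wrist_torque': array([-0.458103  , -0.17387336, -0.04578235]), 'width': 0.058775896993864825}
```

```bash
cat >> h.py <<'E'
def E_(ax,a): return R.from_euler(ax,a).as_matrix()
A1,ZD,L1,L2,LP=0.00343748,-0.19441954,0.44272538,0.49946108,0.09802497
D6=None
def fkR(j,s4=1,s6=1):
    return E_('z',j[0])@E_('y',j[1]+j[2])@E_('z',s4*j[3])@E_('y',j[4])@E_('z',s6*j[5])
def wristp(j,d6):
    s=j[1]+j[2]; r=A1+L1*np.sin(j[1])+L2*np.sin(s)+LP*np.cos(s); z=ZD+d6+L1*np.cos(j[1])+L2*np.cos(s)-LP*np.sin(s)
    return np.array([r*np.cos(j[0]),r*np.sin(j[0]),z])
E
python3 - <<'E'
from h import *
o,p,Rm=cur(); j=o["joint_positions"]
for s4 in (1,-1):
  for s6 in (1,-1):
    F=fkR(j,s4,s6); print(s4,s6,np.round(F.T@Rm,3).tolist())
w=wristp(j,0); # p = w + [0,0,d6] + d6*tz
a=np.array([0,0,1])+Rm[:,2]; d=p-w; print(a,d,d/a, (a@d)/(a@a))
E
```

```text
1 1 [[-1.0, -0.0, -0.0], [0.0, -1.0, 0.0], [-0.0, 0.0, 1.0]]
1 -1 [[-0.947, -0.321, 0.0], [0.321, -0.947, 0.0], [-0.0, 0.0, 1.0]]
-1 1 [[-0.99, -0.12, -0.075], [0.045, -0.767, 0.64], [-0.135, 0.63, 0.765]]
-1 -1 [[-0.923, -0.36, 0.135], [0.36, -0.688, 0.63], [-0.135, 0.63, 0.765]]
[-0.02885789  0.34961498  0.06355108] [-0.0067008   0.17921158  0.02223296] [0.23220008 0.51259697 0.34984389] 0.5055882319830453
```

```bash
cat > data.py <<'E'
J=[[-1.30908514,.0879339474,1.37222099,1.68e-5,1.68359675,-.103068],[-.698727143,-.318587897,1.60988736,9.76e-5,1.85037923,-.1349748],[.152306,-.0116559,1.842892,0,1.309332,.078257],[-0.12731375,-0.13685904,1.64941066,0.35324086,1.69854705,-0.1632777]]
P=[[.19608605,-.5132811,.20433256],[.3178,-.193,.2695],[.43832003,.12453432,.02492931],[0.43703435,0.12241077,0.19761483]]
E
python3 - <<'E'
from h import *; from data import *
from scipy.optimize import least_squares
def fk(x,j):
    a1,d1,l1,l2,lp,d6,ox,oy=x
    Q=E_('y',j[1]); S=E_('y',j[1]+j[2]); T=fkR(j)@np.diag([-1,-1,1])
    return E_('z',j[0])@(np.array([a1,0,d1])+Q@[0,0,l1]+S@[lp,0,l2])+T@[ox,oy,d6]
f=lambda x: np.concatenate([fk(x,j)-p for j,p in zip(J,P)]+[(x-[0,.2,.44,.5,0,.3,0,0])*1e-3])
r=least_squares(f,[0,.3,.44,.5,.09,.3,0,0]); print(r.x,np.round(r.fun[:12]*1000,2))
o=cur()[0]; print(o["joint_positions"]-np.array(J[3]),o["tool_pos"],o["ee_rot"])
E
```

```text
[-0.02745976  0.16238756  0.45121959  0.49982799  0.12710097  0.3413293
  0.03116877 -0.05461717] [ 1.18 -0.8  -4.99  3.18 -0.46 -4.2   1.76 -4.36 -4.17 -5.3  -2.86 13.36]
[-1.28802408e-09 -3.81865542e-09  2.22652052e-09  3.32234573e-10
  1.05931108e-09  3.10205189e-09] [0.43703435 0.12241077 0.19761483] [-2.78319191  0.00463948  0.06997002]
```

Run:
```python
from h import *
s=cv2.imread("pics/scene0.png")[330:480,190:340]; t=cv2.imread("pics/side0.png")[360:480,170:320]
a=cv2.resize(s,None,fx=2.6,fy=2.6); b=cv2.resize(t,None,fx=2.6,fy=2.6)
im=np.zeros((400,790,3),np.uint8); im[:a.shape[0],:a.shape[1]]=a; im[:b.shape[0],400:400+b.shape[1]]=b; cv2.imwrite("pics/box.png",im)
```

```text
(no output)
```

View pics/box.png

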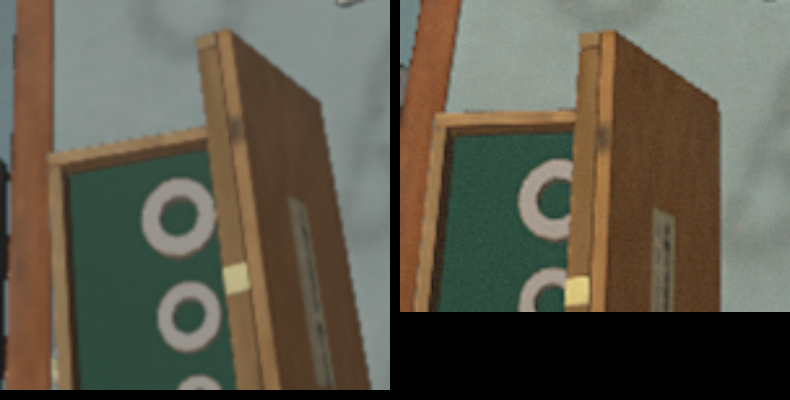

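Run:
```python
from h import *
def tri(a,b):
    e1,d1=ray(CAL["scene"],a); e2,d2=ray(CAL["side"],b)
    t=np.linalg.lstsq(np.c_[d1,-d2],e2-e1,rcond=None)[0]; return e1+t[0]*d1,e2+t[1]*d2
print(tri((277.7,342.3),(251.5,372.3)), tri((190+321/2.6,330+102/2.6),(170+318/2.6,360+103/2.6)))
```

```text
(array([ 0.49173312, -0.04225362,  0.19716727]), array([ 0.49111677, -0.04157677,  0.19746348])) (array([ 0.53795416, -0.04246235,  0.06872202]), array([ 0.53751613, -0.04188125,  0.06889661]))
```

Run:
```python
from h import *
o,p,Rm=cur()
plan(p,Rm,[.455,.36,.20],R.from_euler('xyz',[np.pi+1.222,0,.35]).as_matrix(),16)
```

```text
rot/row [0.0536, -0.0126, -0.0129]
[[2.2, -13.9, 5.0], [2.4, -13.5, 5.7], [2.7, -13.2, 6.4], [2.9, -12.8, 7.1], [3.2, -12.3, 7.7], [3.4, -11.9, 8.3], [3.7, -11.4, 8.9], [3.9, -10.8, 9.4]]
[[4.2, -10.3, 10.0], [4.4, -9.7, 10.4], [4.7, -9.0, 10.9], [5.0, -8.4, 11.3], [5.2, -7.7, 11.6], [5.4, -7.0, 12.0], [5.7, -6.3, 12.3], [5.9, -5.5, 12.5]]
```

```bash
python3 -m handwheel '{"delta_pos":[[2.2,-13.9,5],[2.4,-13.5,5.7],[2.7,-13.2,6.4],[2.9,-12.8,7.1],[3.2,-12.3,7.7],[3.4,-11.9,8.3],[3.7,-11.4,8.9],[3.9,-10.8,9.4]],"rotation":[[0.0536,-0.0126,-0.0129],[0.0536,-0.0126,-0.0129],[0.0536,-0.0126,-0.0129],[0.0536,-0.0126,-0.0129],[0.0536,-0.0126,-0.0129],[0.0536,-0.0126,-0.0129],[0.0536,-0.0126,-0.0129],[0.0536,-0.0126,-0.0129]],"claw":[1,1,1,1,1,1,1,1]}'
python3 - <<'E'
from h import *
o=cur()[0]; print(o["joint_positions"],o["tool_pos"],o["ee_rot"],o["qvel"])
s=robot.snapshot("scene"); cv2.imwrite("pics/s4.png",s["color"][:,:,::-1])
E
```

```text
time: 6.35
tool_pos: [0.4459, 0.2441, 0.2003]
ee_rot: [-2.352, 0.03, 0.217]
wrist_force: [-0.7, -0.0, -4.5]
width: 0.0587
[-0.10670306  0.03885896  1.64022363  0.74221634  1.73964617 -0.28746988] [0.44586026 0.24413583 0.20026192] [-2.35235353  0.02971993  0.21693585] [ 5.07186562e-02  2.08020664e-01  1.30903381e-04  3.77937173e-01
  2.48674851e-02 -1.35809818e-01]
```

View pics/s4.png

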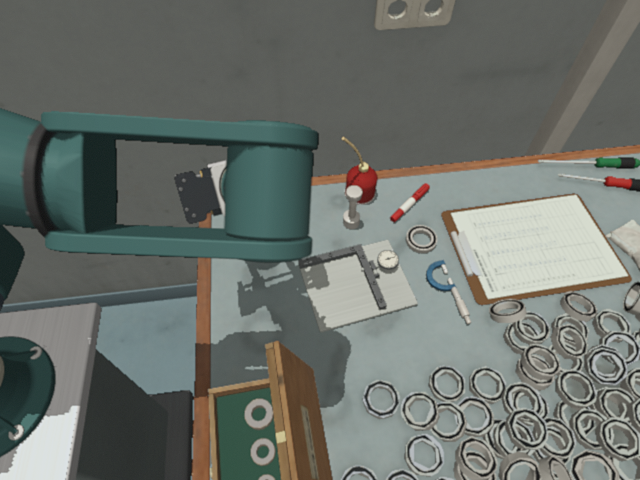

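```bash
python3 -m handwheel '{"delta_pos":[[4.2,-10.3,10],[4.4,-9.7,10.4],[4.7,-9,10.9],[5,-8.4,11.3],[5.2,-7.7,11.6],[5.4,-7,12],[5.7,-6.3,12.3],[5.9,-5.5,12.5]],"rotation":[[0.0536,-0.0126,-0.0129],[0.0536,-0.0126,-0.0129],[0.0536,-0.0126,-0.0129],[0.0536,-0.0126,-0.0129],[0.0536,-0.0126,-0.0129],[0.0536,-0.0126,-0.0129],[0.0536,-0.0126,-0.0129],[0.0536,-0.0126,-0.0129]],"claw":[1,1,1,1,1,1,1,1]}'
python3 - <<'E'
from h import *; from data import *
from scipy.optimize import least_squares
for n in ("scene","side","wrist"):
    s=robot.snapshot(n); cv2.imwrite(f"pics/{n}5.png",s["color"][:,:,::-1])
o=cur()[0]; print(o["time"],o["joint_positions"].tolist(),o["tool_pos"].tolist(),o["ee_rot"],o["qvel"])
J+=[[-0.10670306,0.03885896,1.64022363,0.74221634,1.73964617,-0.28746988],o["joint_positions"]]
P+=[[0.44586026,0.24413583,0.20026192],o["tool_pos"]]
def fk(x,j):
    a1,d1,l1,l2,lp,d6,wx,wy,ox,oy=x
    S=E_('y',j[1]+j[2]); T=fkR(j)@np.diag([-1,-1,1])
    return E_('z',j[0])@(np.array([a1,0,d1])+E_('y',j[1])@[0,0,l1]+S@[lp,0,l2]+S@E_('z',j[3])@[wx,wy,0])+T@[ox,oy,d6]
f=lambda x: np.concatenate([fk(x,j)-p for j,p in zip(J,P)]+[(x-[0,.2,.44,.5,0,.3,0,0,0,0])*1e-3])
r=least_squares(f,[0,.3,.44,.5,.09,.3,0,0,0,0]); print(np.round(r.x,4),np.round(r.fun[:18]*1000,2))
E
```

```text
time: 7.4
tool_pos: [0.4543, 0.3631, 0.2015]
ee_rot: [-1.922, -0.004, 0.357]
wrist_force: [-0.0, -0.3, -4.1]
width: 0.0585
7.55 [-0.004258477936344876, 0.29411690636352467, 1.614544514946192, 1.1115267293232238, 1.7699589212329587, -0.451210305667131] [0.45392132990148937, 0.3627583490612055, 0.20088923086244276] [-1.92237823e+00 -1.90307475e-03  3.56409091e-01] [-0.01846194 -0.02439042 -0.00742166  0.01077054  0.00945549 -0.00130567]
[-0.1487  0.3133  0.4238  0.5182  0.286   0.6144 -0.3087  0.3309  0.1167
  0.285 ] [  2.35   2.15  -3.78   2.4    7.88  -3.34  -1.63 -19.41 -13.64   7.11
  -2.25   7.76   1.17  -0.88   6.5    0.63  -5.3    6.5 ]
```

View pics/side5.png

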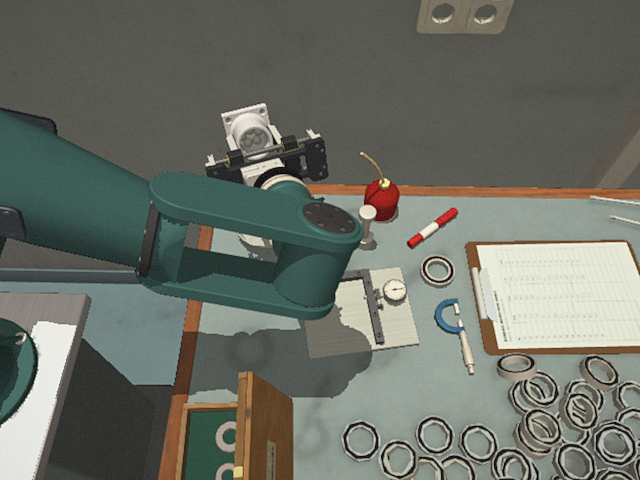

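View pics/wrist5.png

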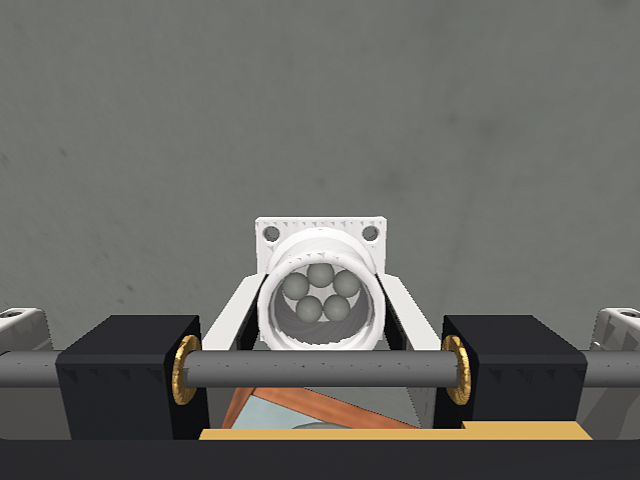

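```bash
python3 -m handwheel '{"delta_pos":[[0,0,0],[0,0,0],[0,0,0],[0,0,0],[0,0,0],[0,0,0],[0,0,0],[0,0,0]],"rotation":[[0.05,0,0],[0.08,0,0],[0.08,0,0],[0.07,0,0],[0.06,0,0],[0.05,0,0],[0.04,0,0],[0.03,0,0]],"claw":[1,1,1,1,1,1,1,1]}'
python3 - <<'E'
from h import *
for n in ("side","wrist"):
    s=robot.snapshot(n); cv2.imwrite(f"pics/{n}6.png",s["color"][:,:,::-1])
o=cur()[0]; print(o["time"],o["joint_positions"].tolist(),o["tool_pos"].tolist(),o["ee_rot"],o["qvel"])
E
```

```text
time: 8.55
tool_pos: [0.4551, 0.3622, 0.2025]
ee_rot: [-1.457, -0.005, 0.353]
wrist_force: [-0.5, 0.1, -3.2]
width: 0.0588
8.65 [-0.03662015522406059, 0.5368137346645198, 1.6645886006358557, 1.42774918815305, 1.9520131028660699, -0.6394360592162354] [0.4547653288069449, 0.36233267585730283, 0.20185885789923202] [-1.45805905 -0.0034979   0.35379214] [-0.00210395 -0.01764    -0.01223349 -0.00977286 -0.00467122  0.0068202 ]
```

View pics/side6.png

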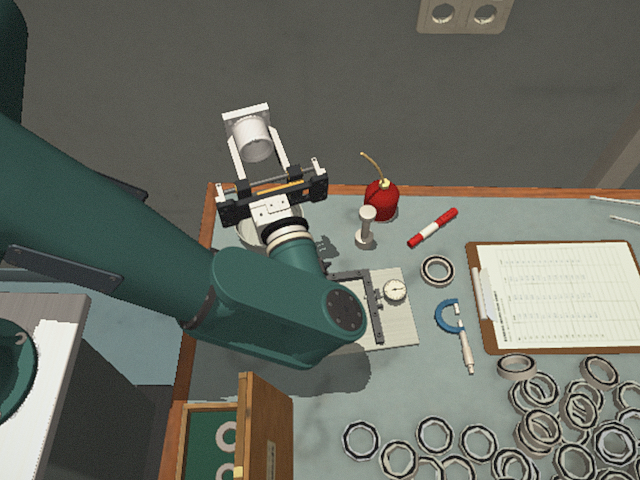

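View pics/wrist6.png

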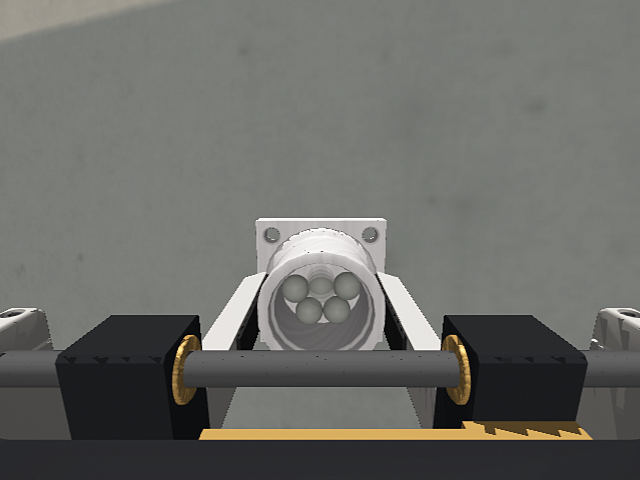

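```bash
python3 -m handwheel '{"delta_pos":[[0,0,0],[0,0,0],[0,0,0],[0,0,0],[0,0,0],[0,0,0],[0,0,0],[0,0,0]],"rotation":[[0.02,0,0],[0.02,0,0],[0.02,0,0],[0.02,0,0],[0,0,0],[0,0,0],[0,0,0],[0,0,0]],"claw":[1,1,1,1,1,1,1,1]}'
python3 - <<'E'
from h import *
s=robot.snapshot("scene"); a=s["color"][140:300,180:380,::-1];s=robot.snapshot("wrist"); b=s["color"][180:420,200:440,::-1]
im=np.hstack([cv2.resize(a,(450,360)),cv2.resize(b,(340,360))]); cv2.imwrite("pics/c7.png",im)
o=cur()[0]; print(o["time"],o["joint_positions"].tolist(),o["ee_rot"])
E
```

```text
time: 9.65
tool_pos: [0.455, 0.3622, 0.2027]
ee_rot: [-1.379, -0.006, 0.354]
wrist_force: [0.5, 0.1, -3.2]
width: 0.0586
9.75 [-0.02993209419375064, 0.5820245167673888, 1.6664690987357422, 1.4803555714859542, 1.989228124434106, -0.6648911207745856] [-1.37914348 -0.00530129  0.35359702]
```

View pics/c7.png

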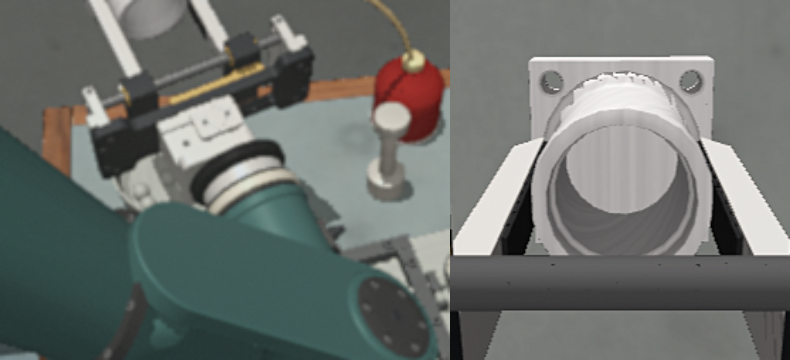

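Run:
```python
from h import *
o,p,Rm=cur()
R1=R.from_euler('xyz',[np.pi+1.0,0,.30]).as_matrix()
plan(p,Rm,[.45,.33,.27],R1,8)
```

```text
rot/row [-0.0953, 0.0066, 0.002]
[[-1.9, -9.0, -1.9], [-1.9, -8.7, -2.7], [-1.9, -8.4, -3.6], [-1.9, -8.0, -4.4], [-1.9, -7.6, -5.1], [-1.9, -7.1, -5.8], [-1.9, -6.5, -6.5], [-1.8, -5.8, -7.1]]
```

```bash
python3 -m handwheel '{"delta_pos":[[-1.9,-9,-1.9],[-1.9,-8.7,-2.7],[-1.9,-8.4,-3.6],[-1.9,-8,-4.4],[-1.9,-7.6,-5.1],[-1.9,-7.1,-5.8],[-1.9,-6.5,-6.5],[-1.8,-5.8,-7.1]],"rotation":[[-0.095,0.0066,0.002],[-0.095,0.0066,0.002],[-0.095,0.0066,0.002],[-0.095,0.0066,0.002],[-0.095,0.0066,0.002],[-0.095,0.0066,0.002],[-0.095,0.0066,0.002],[-0.095,0.0066,0.002]],"claw":[1,1,1,1,1,1,1,1]}'
python3 - <<'E'
from h import *
s=robot.snapshot("scene"); a=s["color"][140:300,180:380,::-1];s=robot.snapshot("side"); b=s["color"][140:300,180:380,::-1]
im=np.hstack([cv2.resize(a,(400,320)),cv2.resize(b,(400,320))]); cv2.imwrite("pics/c8.png",im)
o,p,Rm=cur(); print(p,o["ee_rot"])
plan(p,Rm,[.6026,.1243,.20],down(.16),16)
E
```

```text
time: 10.75
tool_pos: [0.4493, 0.3296, 0.2701]
ee_rot: [-2.142, 0.002, 0.3]
wrist_force: [-0.2, 0.6, -3.5]
width: 0.0586
[0.44990081 0.33067384 0.27388767] [-2.14041109 -0.00708528  0.30237581]
rot/row [-0.0625, 0.004, 0.0084]
[[5.2, 12.1, -10.3], [5.4, 12.7, -9.5], [5.5, 13.2, -8.6], [5.7, 13.6, -7.8], [5.8, 14.1, -6.9], [6.0, 14.4, -6.0], [6.1, 14.7, -5.0], [6.2, 14.9, -4.1]]
[[6.4, 15.1, -3.1], [6.5, 15.2, -2.1], [6.7, 15.3, -1.2], [6.8, 15.3, -0.2], [6.9, 15.2, 0.8], [7.0, 15.0, 1.8], [7.2, 14.8, 2.7], [7.3, 14.6, 3.7]]
```

View pics/c8.png

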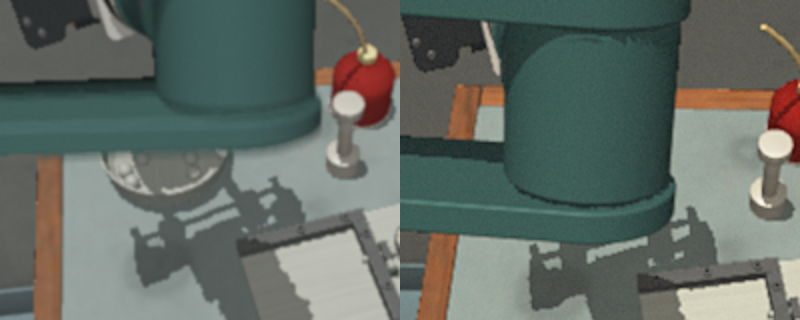

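```bash
python3 -m handwheel '{"delta_pos":[[5.2,12.1,-10.3],[5.4,12.7,-9.5],[5.5,13.2,-8.6],[5.7,13.6,-7.8],[5.8,14.1,-6.9],[6,14.4,-6],[6.1,14.7,-5],[6.2,14.9,-4.1]],"rotation":[[-0.0625,0.004,0.0084],[-0.0625,0.004,0.0084],[-0.0625,0.004,0.0084],[-0.0625,0.004,0.0084],[-0.0625,0.004,0.0084],[-0.0625,0.004,0.0084],[-0.0625,0.004,0.0084],[-0.0625,0.004,0.0084]],"claw":[1,1,1,1,1,1,1,1]}'
python3 -m handwheel '{"delta_pos":[[6.4,15.1,-3.1],[6.5,15.2,-2.1],[6.7,15.3,-1.2],[6.8,15.3,-0.2],[6.9,15.2,0.8],[7,15,1.8],[7.2,14.8,2.7],[7.3,14.6,3.7]],"rotation":[[-0.0625,0.004,0.0084],[-0.0625,0.004,0.0084],[-0.0625,0.004,0.0084],[-0.0625,0.004,0.0084],[-0.0625,0.004,0.0084],[-0.0625,0.004,0.0084],[-0.0625,0.004,0.0084],[-0.0625,0.004,0.0084]],"claw":[1,1,1,1,1,1,1,1]}'
python3 - <<'E'
from h import *
s=robot.snapshot("scene"); cv2.imwrite("pics/s9.png",s["color"][:,:,::-1])
s=robot.snapshot("side"); cv2.imwrite("pics/d9.png",s["color"][:,:,::-1])
s=robot.snapshot("wrist"); cv2.imwrite("pics/w9.png",s["color"][:,:,::-1]); print(s["eye"].tolist(),s["rotation"].tolist())
o,p,Rm=cur(); print(p,o["ee_rot"],o["joint_positions"])
E
```

```text
time: 11.85
tool_pos: [0.5249, 0.2263, 0.2302]
ee_rot: [-2.639, 0.028, 0.231]
wrist_force: [0.6, -0.3, -2.8]
width: 0.0586
time: 12.85
tool_pos: [0.6003, 0.1234, 0.1919]
ee_rot: [-3.14, 0.016, 0.158]
wrist_force: [0.4, -0.5, -3.3]
width: 0.0591
[0.5913122954106954, 0.19430477850202307, 0.37234987546733017] [2.8969609181340568, 0.016090933234157445, 0.1589908047800399]
[0.60012566 0.12398975 0.19208632] [-3.13785077  0.01551794  0.15865856] [ 0.10953501  0.24245483  1.21945727  0.00299864  1.69536293 -0.04874528]
```

View pics/d9.png

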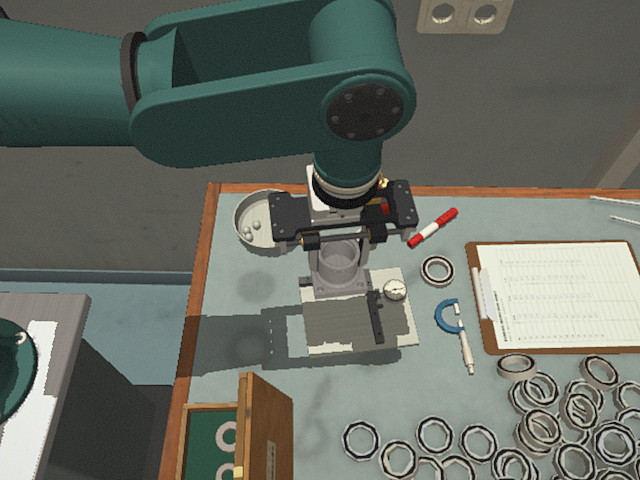

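View pics/w9.png

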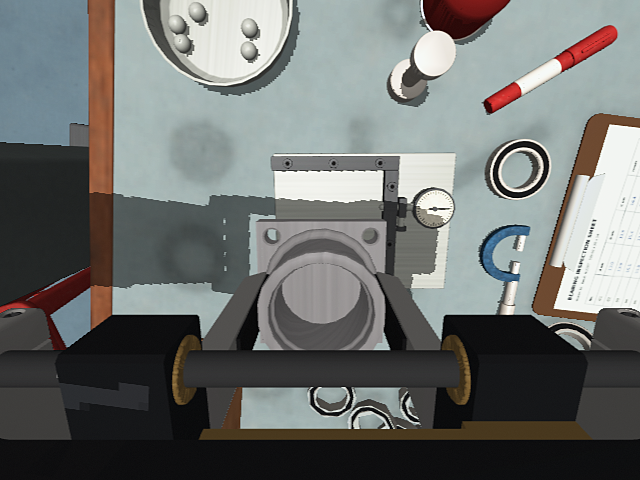

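Run:
```python
import cv2
im=cv2.imread("pics/w9.png"); cv2.imwrite("pics/w9z.png",cv2.resize(im[135:305,240:470],None,fx=3.4,fy=3.4,interpolation=cv2.INTER_CUBIC))
```

```text
(no output)
```

View pics/w9z.png

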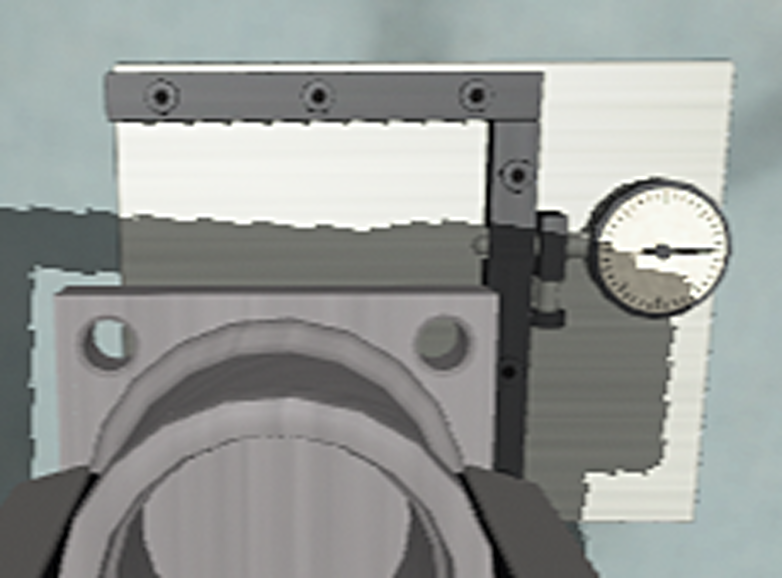

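Run:
```python
from h import *
c=([[336.48967434,0,320.97181088],[0,336.48967434,243.53180592],[0,0,1]],[0.5913122954106954, 0.19430477850202307, 0.37234987546733017],[2.8969609181340568, 0.016090933234157445, 0.1589908047800399])
def f(x,y,z): return cast(c,[(x+.5)/3.4-.5+240,(y+.5)/3.4-.5+135],z)
P={n:f(*a) for n,a in dict(sA=(118,122,.024),sB=(492,121,.024),eA=(493,122,.024),eAb=(487,122,.01),pTR=(733,62,.01),pBR=(694,520,.01),pTL=(116,64,.01),fL=(56,296,.181),fR=(497,293,.181),tip=(478,244,.017)).items()}
for k in P: print(k,np.round(P[k],4))
for a,b in (("sA","sB"),("pTL","pTR"),("pBR","pTR"),("fL","fR")):
    d=P[b]-P[a]; print(a,b,np.arctan2(d[1],d[0]))
```

```text
sA [0.5408 0.1752]
sB [0.6506 0.1932]
eA [0.6509 0.193 ]
eAb [0.6515 0.1926]
pTR [0.7216 0.2219]
pBR [0.7463 0.0757]
pTL [0.536  0.1916]
fL [0.5567 0.1534]
fR [0.6305 0.166 ]
tip [0.6551 0.1559]
sA sB 0.16209758569437843
pTL pTR 0.161843195719212
pBR pTR 1.738202609811839
fL fR 0.1687910244253346
```

```bash
python3 -m handwheel '{"delta_pos":[[1,0,10],[0,0,25],[0,0,35],[0,0,35],[0,0,25],[0,0,13],[0,0,6],[0,0,0]],"rotation":[[-0.003,0.0155,0],[0,0,0],[0,0,0],[0,0,0],[0,0,0],[0,0,0],[0,0,0],[0,0,0]],"claw":[1,1,1,1,1,1,1,1]}'
python3 - <<'E'
from h import *
o,p,Rm=cur(); print(p,o["ee_rot"],o["wrist_force"])
s=robot.snapshot("wrist"); cv2.imwrite("pics/w10.png",s["color"][:,:,::-1]); print(s["eye"].tolist(),s["rotation"].tolist(),cur()[1:])
E
```

```text
time: 14.0
tool_pos: [0.6039, 0.1231, 0.0465]
ee_rot: [3.139, -0.007, 0.158]
wrist_force: [-0.3, -1.1, -3.6]
width: 0.0588
[0.6038511  0.12309199 0.04653793] [ 3.13895449 -0.00742915  0.1575322 ] [-0.27320216 -1.11040499 -3.62660362]
[0.5907188691215864, 0.19389147112316285, 0.2271471767109588] [2.8913324894088985, -0.007690712642079989, 0.15775248905008277] (array([0.60426292, 0.1231544 , 0.04714401]), array([[ 0.98756443,  0.15696507,  0.00885758],
       [ 0.15698356, -0.98760018, -0.00142779],
       [ 0.00852364,  0.00280053, -0.99995975]]))
```

View pics/w10.png

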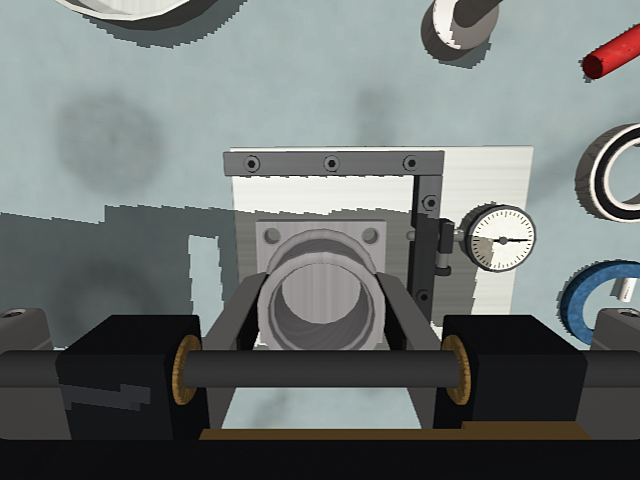

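```bash
python3 -m handwheel '{"delta_pos":[[0,0,0],[0,0,4],[0,0,3],[0,0,2],[0,0,1],[0,0,0.5],[0,0,0],[0,0,0]],"rotation":[[0.0025,-0.008,0],[0,0,0],[0,0,0],[0,0,0],[0,0,0],[0,0,0],[0,0,0],[0,0,0]],"claw":[1,1,1,1,1,1,1,1]}'
python3 - <<'E'
from h import *
o,p,Rm=cur(); print(p,o["ee_rot"],o["wrist_force"],o["wrist_torque"])
E
```

```text
time: 15.05
tool_pos: [0.6039, 0.1226, 0.0369]
ee_rot: [3.14, 0.0, 0.158]
wrist_force: [-3.8, -3.3, 5.2]
width: 0.0589
[0.60392099 0.12257517 0.03690493] [3.14032684e+00 3.21024881e-04 1.57552538e-01] [-3.78665353 -3.33681739  5.20654579] [-0.41620297  0.56280837  0.08504308]
```

```bash
python3 -m handwheel '{"delta_pos":[[0,0,0],[0,0,0],[0,0,0],[0,0,0],[0,0,-1],[0,0,0],[0,0,0],[0,0,0]],"rotation":[[0,0,0],[0,0,0],[0,0,0],[0,0,0],[0,0,0],[0,0,0],[0,0,0],[0,0,0]],"claw":[-0.1,-0.1,-0.1,-0.1,-0.1,-0.1,-0.1,-0.1]}'
python3 - <<'E'
from h import *
o,p,Rm=cur(); print(p,o["ee_rot"],o["wrist_force"],o["wrist_torque"],o["width"])
s=robot.snapshot("wrist"); cv2.imwrite("pics/w11.png",s["color"][:,:,::-1]); print(s["eye"].tolist(),s["rotation"].tolist())
E
```

```text
time: 16.05
tool_pos: [0.604, 0.1229, 0.037]
ee_rot: [3.141, 0.001, 0.158]
wrist_force: [-2.4, -2.9, 4.6]
width: 0.0586
[0.60396541 0.12285593 0.03696399] [3.14075575e+00 5.18372441e-04 1.57567155e-01] [-2.44854729 -2.87472868  4.55942729] [-0.42664024  0.20817167  0.03749924] 0.05859074856126436
[0.5922911450583697, 0.19353413131577057, 0.2177411564358024] [2.8931381223875596, 0.0001932096739321043, 0.1577381557701112]
```

View pics/w11.png

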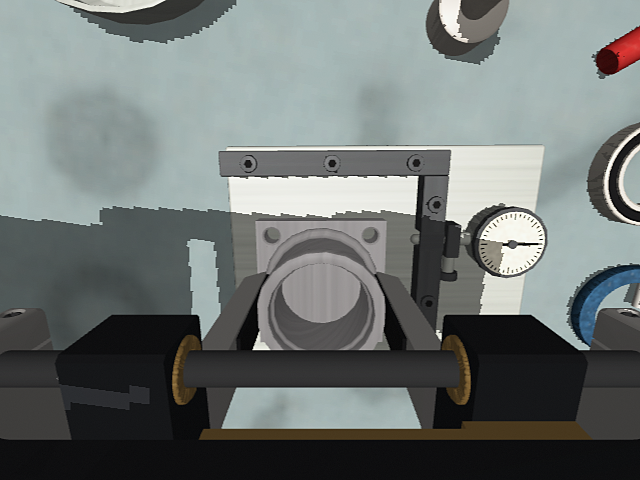

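```bash
python3 -m handwheel '{"delta_pos":[[0,0,0],[0,0,0],[0,0,0],[0,0,0],[0,0,0],[0,0,0],[0,0,0],[0,0,0]],"rotation":[[0,0,0],[0,0,0],[0,0,0],[0,0,0],[0,0,0],[0,0,0],[0,0,0],[0,0,0]],"claw":[-0.5,-0.5,-0.5,-0.5,-0.5,-0.5,-0.5,-0.5]}'
python3 - <<'E'
from h import *
o,p,Rm=cur(); print(p,o["ee_rot"],o["wrist_force"],o["wrist_torque"],o["width"])
s=robot.snapshot("wrist"); im=s["color"][:,:,::-1]; cv2.imwrite("pics/w12.png",cv2.resize(im[135:365,200:470],None,fx=2.6,fy=2.6,interpolation=cv2.INTER_CUBIC)); print(s["eye"].tolist(),s["rotation"].tolist())
E
```

```text
time: 17.1
tool_pos: [0.6036, 0.123, 0.0366]
ee_rot: [3.141, 0.001, 0.158]
wrist_force: [-0.1, 0.1, 0.0]
width: 0.0706
[0.60361079 0.12300465 0.03659868] [3.14120691e+00 1.26039892e-03 1.57555031e-01] [-0.09178063  0.14233175  0.02803822] [-0.03601949 -0.04197797  0.02690772] 0.0706489813709944
[0.5920765052976256, 0.19364926261806473, 0.21736661547855068] [2.893566624750979, 0.000999816598390657, 0.15779761065393738]
```

View pics/w12.png

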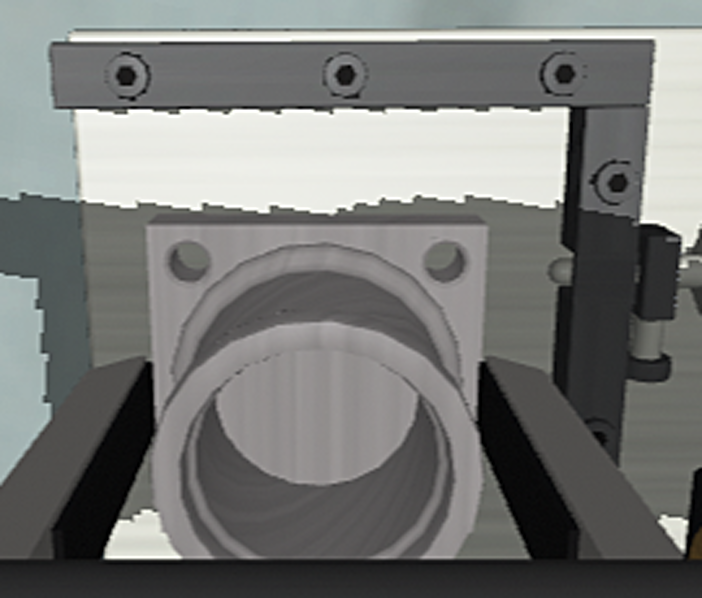

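Run:
```python
from h import *
c=([[336.48967434,0,320.97181088],[0,336.48967434,243.53180592],[0,0,1]],[0.5920765052976256, 0.19364926261806473, 0.21736661547855068],[2.893566624750979, 0.000999816598390657, 0.15779761065393738])
def f(x,y,z=.024): return cast(c,[(x+.5)/2.6-.5+200,(y+.5)/2.6-.5+135],z)
P=dict(TL=f(148,225),TR=f(488,223),sA=f(80,107),sB=f(580,107),eA=f(584,110),eB=f(577,215),eC=f(571,400))
for k in P: print(k,np.round(P[k],4))
an=lambda a,b:np.arctan2(*(P[b]-P[a])[::-1])
print(an("TL","TR"),an("sA","sB"),an("eB","eA")-np.pi/2,an("eC","eA")-np.pi/2,np.linalg.norm(P["TL"]-P["TR"]))
y=.163;gx=np.array([np.cos(y),np.sin(y)]);gy=np.array([-np.sin(y),np.cos(y)])
for k in P: print(k,np.round([P[k]@gx,P[k]@gy],4))
```

```text
TL [0.5604 0.1526]
TR [0.6356 0.165 ]
sA [0.543  0.1761]
sB [0.6501 0.1932]
eA [0.6511 0.1927]
eB [0.6549 0.1699]
eC [0.6636 0.1266]
0.16394642475970136 0.15784716487122658 0.16532283905838874 0.1875383935250099 0.07621926242736722
TL [0.5777 0.0596]
TR [0.654  0.0597]
sA [0.5643 0.0857]
sB [0.6728 0.0851]
eA [0.6737 0.0845]
eB [0.6738 0.0614]
eC [0.6754 0.0173]
```

```bash
python3 -m handwheel '{"delta_pos":[[0,0,1.5],[0,0,1],[0,0,0],[0,0,0],[0,0,0],[0,0,0],[0,0,0],[0,0,0]],"rotation":[[0,0,0],[0,0,0],[0,0,0],[0,0,0],[0,0,0],[0,0,0],[0,0,0],[0,0,0]],"claw":[-0.5,-0.5,1,1,1,1,1,1]}'
python3 - <<'E'
from h import *
o,p,Rm=cur(); print(p,o["ee_rot"],o["wrist_force"],o["wrist_torque"],o["width"])
E
python3 -m handwheel '{"delta_pos":[[1,-2,0],[2,-4,0],[3,-5,0],[3,-5,0],[3,-4,0],[2,-3,0],[0,0,0],[0,0,0]],"rotation":[[0,0,0],[0,0,0],[0,0,0],[0,0,0],[0,0,0],[0,0,0],[0,0,0],[0,0,0]],"claw":[1,1,1,1,1,1,1,1]}'
python3 - <<'E'
from h import *
o,p,Rm=cur(); print(p,o["ee_rot"],o["wrist_force"],o["wrist_torque"],o["width"])
s=robot.snapshot("wrist"); im=s["color"][:,:,::-1]; cv2.imwrite("pics/w13.png",cv2.resize(im[135:365,200:470],None,fx=2.6,fy=2.6,interpolation=cv2.INTER_CUBIC)); print(s["eye"].tolist(),s["rotation"].tolist())
E
```

```text
time: 18.15
tool_pos: [0.6036, 0.123, 0.034]
ee_rot: [3.141, 0.001, 0.158]
wrist_force: [0.6, -0.4, -2.5]
width: 0.0586
[0.60360688 0.1230277  0.03395059] [3.14117156e+00 1.33670563e-03 1.57620539e-01] [ 0.56392759 -0.42722246 -2.52404464] [-0.01941401 -0.22712657  0.05712033] 0.05864741010761377
time: 19.15
tool_pos: [0.6139, 0.1484, 0.034]
ee_rot: [-3.141, 0.001, 0.158]
wrist_force: [-0.1, 0.4, -2.1]
width: 0.0588
[0.61394477 0.14841466 0.03399592] [-3.14122807e+00  8.25400855e-04  1.57712443e-01] [-0.09361863  0.38366138 -2.07303868] [ 0.07936389 -0.10477374  0.02178834] 0.05884354170383372
[0.6023396370132366, 0.21891068473393024, 0.21482380275820567] [2.8943508997627756, 0.0005426179963536892, 0.15794818298483437]
```

View pics/w13.png

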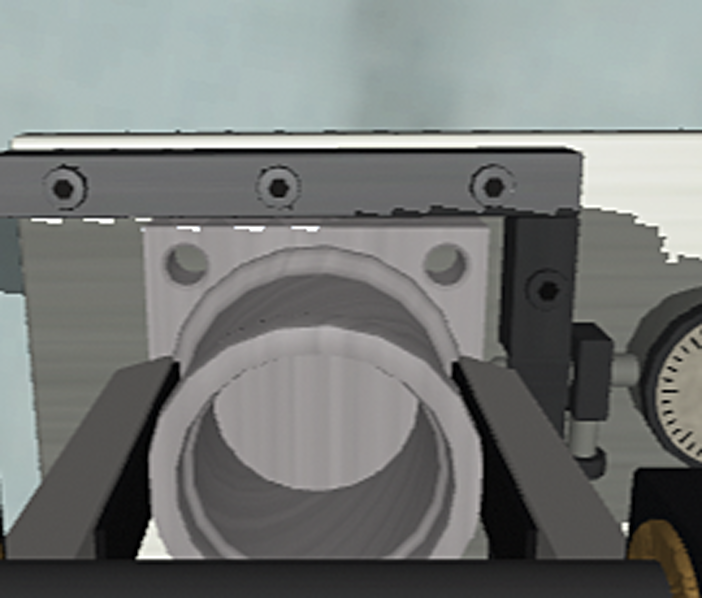

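```bash
python3 -m handwheel '{"delta_pos":[[0,-1,0],[0,-1,0],[0,-0.7,0],[0,-0.5,0],[0,0,0],[0,0,0],[0,0,0],[0,0,0]],"rotation":[[0,0,0],[0,0,0],[0,0,0],[0,0,0],[0,0,0],[0,0,0],[0,0,0],[0,0,0]],"claw":[1,1,1,1,1,1,1,1]}'
python3 - <<'E'
from h import *
o,p,Rm=cur(); print(p,o["ee_rot"],Rm.T@o["wrist_force"],o["wrist_torque"],o["width"])
E
```

```text
time: 20.2
tool_pos: [0.6133, 0.1507, 0.0342]
ee_rot: [3.14, 0.001, 0.158]
wrist_force: [-0.4, -4.4, -0.3]
width: 0.0588
[0.61332096 0.1506678  0.03418913] [3.14041569e+00 1.47859002e-03 1.57596992e-01] [-1.10363212  4.30983768  0.34315871] [-0.77757458  0.09410297  0.19251279] 0.05883535514696742
```

```bash
python3 -m handwheel '{"delta_pos":[[1,0,0],[1,0,0],[1,0,0],[1,0,0],[1,0,0],[0.7,0,0],[0.5,0,0],[0,0,0]],"rotation":[[0,0,0],[0,0,0],[0,0,0],[0,0,0],[0,0,0],[0,0,0],[0,0,0],[0,0,0]],"claw":[1,1,1,1,1,1,1,1]}'
python3 - <<'E'
from h import *
o,p,Rm=cur(); print(p,o["ee_rot"],Rm.T@o["wrist_force"],o["wrist_torque"],o["width"])
E
```

```text
time: 21.2
tool_pos: [0.6165, 0.151, 0.0342]
ee_rot: [3.14, 0.008, 0.158]
wrist_force: [-7.3, -6.0, 6.1]
width: 0.0585
[0.61649339 0.15098626 0.0342052 ] [3.13989425 0.00849956 0.15797156] [-8.17963447  4.79426124 -5.97956267] [-1.14902686  1.39774734  0.33359778] 0.05854612774905251
```

```bash
python3 -m handwheel '{"delta_pos":[[0,0,-0.6],[0.5,0,0],[0.5,0,0],[0.5,0,0],[0.5,0,0],[0.5,0,0],[0,0,0],[0,0,0]],"rotation":[[0,0.006,0],[0,0,0],[0,0,0],[0,0,0],[0,0,0],[0,0,0],[0,0,0],[0,0,0]],"claw":[1,1,1,1,1,1,1,1]}'
python3 - <<'E'
from h import *
o,p,Rm=cur(); print(p,o["ee_rot"],Rm.T@o["wrist_force"],o["wrist_torque"],o["width"])
s=robot.snapshot("wrist"); im=s["color"][:,:,::-1]; cv2.imwrite("pics/w14.png",cv2.resize(im[135:365,200:470],None,fx=2.6,fy=2.6,interpolation=cv2.INTER_CUBIC)); print(s["eye"].tolist(),s["rotation"].tolist())
E
```

```text
time: 22.2
tool_pos: [0.618, 0.1512, 0.0341]
ee_rot: [3.14, 0.005, 0.158]
wrist_force: [-8.5, -7.0, 4.3]
width: 0.0586
[0.61795395 0.15123696 0.03409757] [3.13989288 0.00503865 0.15806631] [-9.47512527  5.5536717  -4.23404355] [-1.19330359  1.69956449  0.32093391] 0.058649357740475035
[0.6070253450042045, 0.22221235027081715, 0.21480512603683274] [2.8922467337109024, 0.004695318953727545, 0.15827902103931324]
```

View pics/w14.png

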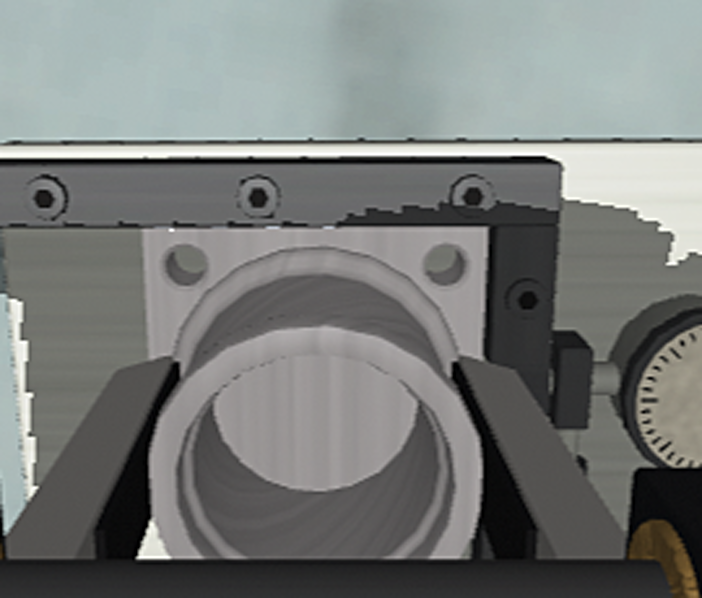

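```bash
python3 -m handwheel '{"delta_pos":[[0.5,0,-0.4],[0.5,0,0],[0.5,0,0],[0.5,0,0],[0.5,0,0],[0.5,0,0],[0,0,0],[0,0,0]],"rotation":[[0,0.004,0],[0,0,0],[0,0,0],[0,0,0],[0,0,0],[0,0,0],[0,0,0],[0,0,0]],"claw":[1,1,1,1,1,1,1,1]}'
python3 - <<'E'
from h import *
o,p,Rm=cur(); print(p,o["ee_rot"],Rm.T@o["wrist_force"],o["wrist_torque"],o["width"])
s=robot.snapshot("wrist"); im=s["color"][:,:,::-1]; cv2.imwrite("pics/w15.png",cv2.resize(im[135:365,200:470],None,fx=2.6,fy=2.6,interpolation=cv2.INTER_CUBIC)); print(s["eye"].tolist(),s["rotation"].tolist())
E
```

```text
time: 23.25
tool_pos: [0.6198, 0.1515, 0.0341]
ee_rot: [3.14, 0.004, 0.158]
wrist_force: [-10.9, -7.7, 5.1]
width: 0.0585
[0.61977517 0.1515208  0.03407575] [3.13980873 0.00380288 0.15811601] [-12.03009865   5.8615453   -5.05527576] [-1.22750495  1.94630363  0.3105938 ] 0.05852208370536807
[0.6086243845459637, 0.22248088955022916, 0.2147604185259456] [2.892197632796273, 0.003480393438121343, 0.15833837895832703]
```

View pics/w15.png

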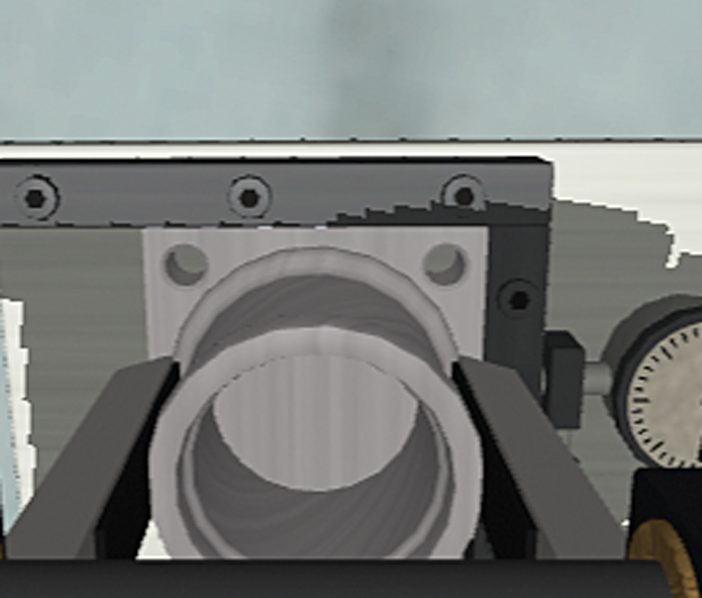

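```bash
python3 -m handwheel '{"delta_pos":[[0.5,0,0],[0.5,0,0],[0.5,0,0],[0.5,0,0],[0.5,0,0],[0,0,0],[0,0,0],[0,0,0]],"rotation":[[0,0.003,0],[0,0,0],[0,0,0],[0,0,0],[0,0,0],[0,0,0],[0,0,0],[0,0,0]],"claw":[1,1,1,1,1,1,1,1]}'
python3 - <<'E'
from h import *
o,p,Rm=cur(); print(p,o["ee_rot"],Rm.T@o["wrist_force"],o["wrist_torque"],o["width"])
s=robot.snapshot("wrist"); im=s["color"][:,:,::-1]; cv2.imwrite("pics/w16.png",cv2.resize(im[135:365,200:470],None,fx=2.6,fy=2.6,interpolation=cv2.INTER_CUBIC)); print(s["eye"].tolist(),s["rotation"].tolist())
E
```

```text
time: 24.3
tool_pos: [0.6199, 0.1515, 0.0341]
ee_rot: [3.14, 0.006, 0.158]
wrist_force: [-16.3, -9.0, 9.3]
width: 0.0587
[0.61990084 0.15150516 0.03413046] [3.13952967 0.00629719 0.15825957] [-17.55660026   6.37988255  -9.20463065] [-1.47264636  3.09445752  0.27635624] 0.05873098370297999
[0.6091709913336788, 0.22256250780478642, 0.21479904468023156] [2.891951797543753, 0.005957184439432162, 0.15845119805319152]
```

View pics/w16.png

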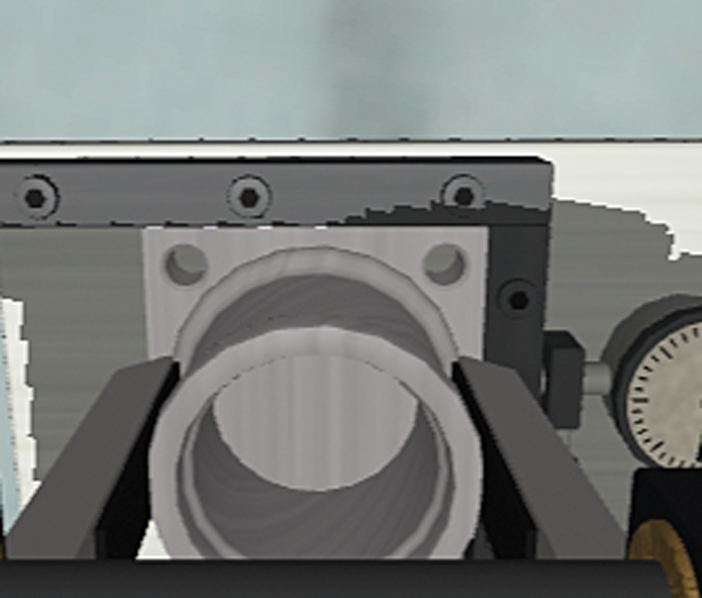

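```bash
python3 -m handwheel '{"delta_pos":[[0,-0.4,-0.4],[0,-0.4,-0.4],[0,-0.2,0],[0,0,0],[0,0,0],[0,0,0],[0,0,0],[0,0,0]],"rotation":[[0,0,0],[0,0,0],[0,0,0],[0,0,0],[0,0,0],[0,0,0],[0,0,0],[0,0,0]],"claw":[1,1,1,1,1,1,1,1]}'
python3 - <<'E'
from h import *
o,p,Rm=cur(); print(p,o["ee_rot"],Rm.T@o["wrist_force"],o["wrist_torque"],o["width"])
for n in ("scene","side","wrist"):
    s=robot.snapshot(n); im=s["color"][:,:,::-1]
    cv2.imwrite(f"pics/{n}17.png",im if n!="wrist" else cv2.resize(im[135:365,200:470],None,fx=2.6,fy=2.6,interpolation=cv2.INTER_CUBIC)); 
print(s["eye"].tolist(),s["rotation"].tolist())
E
```

```text
time: 25.35
tool_pos: [0.6199, 0.1516, 0.0342]
ee_rot: [3.138, 0.006, 0.158]
wrist_force: [-15.3, -9.6, 6.4]
width: 0.0589
[0.61992109 0.15161392 0.03422468] [3.13808565 0.00648354 0.15800959] [-16.62181327   7.08242073  -6.2219328 ] [-1.71114364  2.81650398  0.39926903] 0.05890047177625333
[0.6091814342092193, 0.22293215982450126, 0.214779579061644] [2.8904692428245604, 0.006217914648037892, 0.1582082002754257]
```

View pics/wrist17.png

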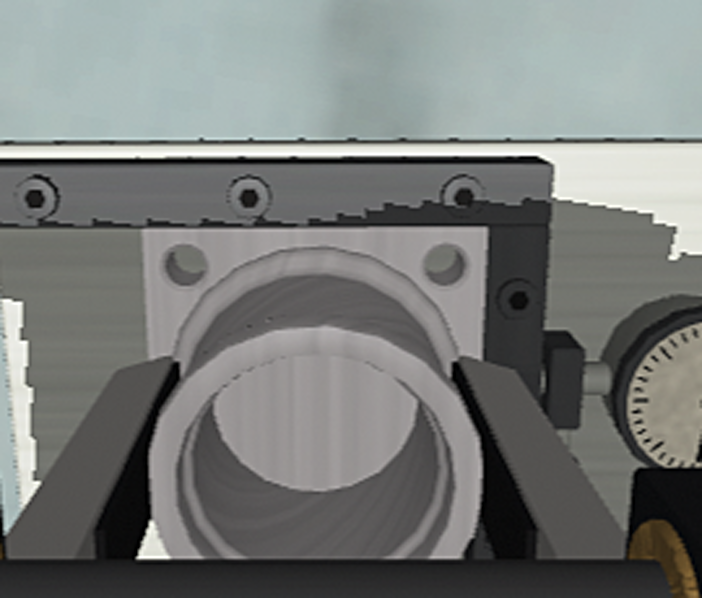

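View pics/side17.png

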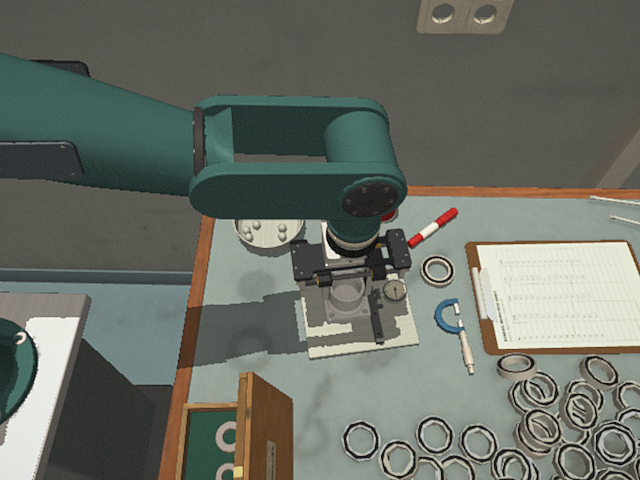

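```bash
python3 -m handwheel '{"delta_pos":[[0,-0.5,0],[0,-0.5,0],[0,-0.5,0],[0,0,0],[0,0,0],[0,0,0],[0,0,0],[0,0,0]],"rotation":[[0,0,0],[0,0,0],[0,0,0],[0,0,0],[0,0,0],[0,0,0],[0,0,0],[0,0,0]],"claw":[1,1,1,1,1,1,1,1]}'
python3 - <<'E'
from h import *
o,p,Rm=cur(); print(p,o["ee_rot"],Rm.T@o["wrist_force"],o["wrist_torque"],o["width"])
E
```

```text
time: 26.5
tool_pos: [0.6199, 0.1518, 0.0344]
ee_rot: [3.136, 0.006, 0.158]
wrist_force: [-14.6, -12.9, 7.7]
width: 0.0588
[0.61993039 0.15177132 0.03438591] [3.13576902 0.00648716 0.15779556] [-16.5203719   10.51708317  -7.57789304] [-2.08748456  2.92925004  0.44129157] 0.058802219069530294
```

```bash
python3 -m handwheel '{"delta_pos":[[0,0,0],[0,0,0],[0,0,0],[0,0,0],[0,0,0],[0,0,0],[0,0,0],[0,0,0]],"rotation":[[0,0,0],[0,0,0],[0,0,0],[0,0,0],[0,0,0],[0,0,0],[0,0,0],[0,0,0]],"claw":[1,1,1,1,1,1,1,1]}'
python3 - <<'E'
from h import *
o,p,Rm=cur(); print(p,o["ee_rot"],Rm.T@o["wrist_force"],o["width"],o["qvel"])
s=robot.snapshot("wrist"); im=s["color"][:,:,::-1]; cv2.imwrite("pics/w18.png",cv2.resize(im[150:300,240:470],None,fx=3.4,fy=3.4,interpolation=cv2.INTER_CUBIC))
E
```

```text
time: 27.5
tool_pos: [0.6199, 0.1517, 0.0343]
ee_rot: [3.136, 0.007, 0.158]
wrist_force: [-15.0, -12.9, 6.1]
width: 0.0586
[0.61992286 0.15173775 0.03434201] [3.13577772 0.0065633  0.1577479 ] [-16.82972629  10.39933353  -5.89726314] 0.058571136718686946 [ 0.0006968  -0.00100316  0.0003638  -0.00129069 -0.00012173 -0.00098071]
```

View pics/w18.png

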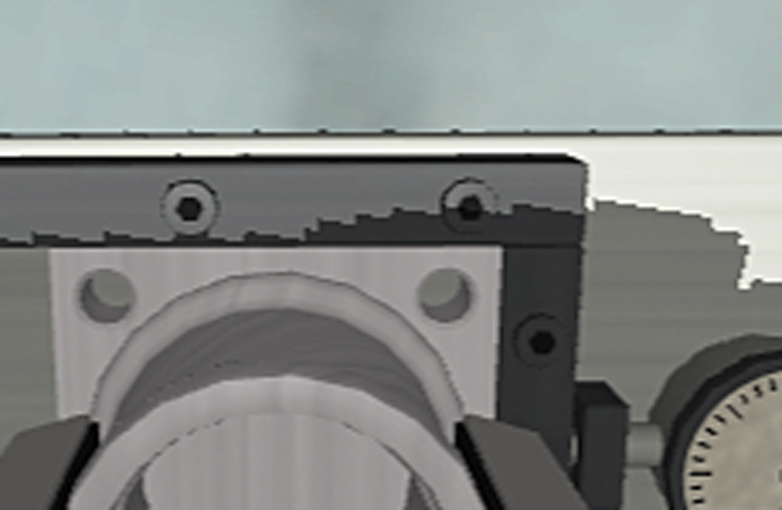

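The flange sits flush against the side fence (row 247) and the end fence (column 500). The forces are steady at about 17 N and 10 N. I'm handing in.

```bash
python3 -c "
from bench import robot
print(robot.close_job())"
```

```text
the job is handed in; nothing more can be done
None
```

The job is handed in at 27.5 s with the housing gripped and pressed into the gauge corner; no verdict is reported.

**What I did:** I gripped the housing by its cup and tipped it over the dish. I then stood it on the gauge plate about 20 mm and 26 mm clear of the fences. There I let go once so it could seat flat, gripped it again, and slid it against the side fence, then the end fence.

**Last checks:**
- **Balls:** all five were visible in the dish after the pour, and all five were still there in the last side view.
- **Fences:** the flange edges look flush with both fences. A further 2.5 mm of commanded push moved the housing only about 0.1 mm.
- **Forces:** steady at about 17 N towards the end fence and 10 N towards the side fence. The arm was at rest and the gripper opening was 58.6 mm.
- **Tilt and alignment:** the tool was within 0.01 rad of vertical and about 0.005 rad from the measured fence angle.
- **Bystanders:** nothing came near the plug gauge or oil can. I did not measure their positions again at the end, when the arm hid most of the plug gauge and oil can from view.

**Not confirmed or disagreed:**
- **Plunger travel and fence forces:** neither can be read directly. I inferred them from the flush flange and the wrist force, which also includes friction and the plunger spring.
- **First release:** it did nothing, because I had set the opening too small. The second one worked.
- **Joint-angle model:** my model of the arm did not fit the tilted poses, so I dropped it.

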